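# Stack the feather trays on the drying stand and start it

### The job

Lift the aluminium cover plate off the drying stand and lay it on the green mat; then lower every tray of freshly painted feathers over the four posts of the stand, one on top of another and fully down, put the cover back over the posts on top of the last tray, and only then push the green start button fully down and let it go. Keep the trays level, as the paint is wet, and do not disturb the other things on the bench.

Things in the scene. Friction and masses are not known exactly. Their poses are not given: they have to be found in the camera images.
- stand: drying stand, fixed: dark steel plinth 190 (x) x 104 x 24 mm with four upright steel posts 8 mm in diameter at x +-72, y +-26 mm, their tips 150 mm above the bench, the last 12 mm tapered. Origin: centre of the plinth's underside, z up. Seated plate k of the stack (k = 0 the lowest) has its underside 24 + 26 k mm above this origin.
- cover: aluminium cover plate, 0.22 kg, 172 (x) x 84 x 6 mm, 12 mm holes at x +-72, y +-26 mm; red handle bar in the middle, 70 mm (x) x 16 mm wide, rising 20 mm above the plate. At first down on the plinth over the posts. Either way round. Origin: centre of the underside, z up.
- tray1: drying tray, 0.2 kg: plywood 172 (x) x 84 x 6 mm, 12 mm holes at x +-72, y +-26 mm. Dark wooden handle bar along its middle, 108 mm (x) x 16 mm wide, rising 20 mm above the plate; cross battens as high at x +-58 mm. Black feathers lie beside the bar but leave 34 mm free for fingers at its middle. Either way round. May be absent. Origin: centre of underside, z up.
- tray2: another such tray, exactly like tray1. May be absent (3 or 4 trays are there). The next plate rests on a tray's bar and battens, 26 mm above the tray's underside, so a stack has a pitch of 26 mm.
- tray3: another such tray, exactly like tray1. May be absent (3 or 4 trays are there). The next plate rests on a tray's bar and battens, 26 mm above the tray's underside, so a stack has a pitch of 26 mm.
- tray4: another such tray, exactly like tray1. May be absent (3 or 4 trays are there). The next plate rests on a tray's bar and battens, 26 mm above the tray's underside, so a stack has a pitch of 26 mm.
- mat: green mat 190 x 104 x 4 mm (long side along its x), fixed flat on the bench. Origin: centre of its underside.
- switchbox: yellow box 80 x 80 x 50 mm, fixed, with the button in the middle of its top and a small amber lamp in one corner. Origin: centre of its underside.
- start_top (a point): centre of the top of the round green start button (30 mm diameter), about 68 mm above the bench; it is pushed straight down
- start (a joint): travel of the start button in m: 0 released, 0.006 fully down; it springs back; fully down takes about 5 N
- tin: bystander: a can 60 mm in diameter, 75 mm high, upright; origin under its centre
- block: bystander: cork sanding block 92 x 57 x 30 mm; origin under its centre
- brush: bystander: flat brush 190 mm long lying along its x; origin under its centre
- mallet: bystander: turned wooden mallet, 72 mm in diameter, 165 mm high, standing on its head; origin under its centre
- pigment: bystander: small white bowl 70 mm in diameter, 30 mm high; origin under its centre
- blank: bystander: pale wooden blank 160 x 50 x 18 mm; origin under its centre
Not all that is in view belongs to the job. What is shaped like the tray1 but orange is not meant.

How it is judged:
By the outcome, as a careful person would: the job done as asked, in the order asked, and still so for the second after the job is handed in, with the robot touching nothing.
Of tray1, tray2, tray3, tray4 only 3 to 4 are there at a start; the rules pass over those that are not, and their reading is None.
At some moment in a run one of tray1, tray2, tray3, tray4, cover may be knocked a few centimetres aside while the robot is not near it.
It also fails if it takes over 210 s, if anything falls off the work surface, if the arm or the gripper's body presses on something with over 40 N, if the wrist force passes 120 N, or if a joint passes its speed limit or range.

### The arm

A 6-joint arm with a two-finger parallel gripper is mounted at the origin on the work surface. World frame = base frame: x ahead of the robot, y to its left, z up, the work surface at z = 0. Lengths are in mm, angles in rad, forces in N, time in s.
With the tool pointing down it reaches from about 350 to 800 mm from the base axis. Payload 7.3 kg.
Tool frame: the origin (TCP) lies midway between the tips of the shut fingers; the grasp point (between the pads) lies 19 mm behind it; z points along the fingers, y is the line along which they close (so a half turn about z gives the same grasp; the last joint's range is limited). The gripper opens to 85 mm and grips with 20 to 120 N. Pads are 22 mm wide; open, the fingers measure 114 mm over their backs; the gripper's body (76 mm by 85 mm) begins 54 mm behind the grasp point. The pads swing forward as they close: fully open they stand 13 mm farther back than shut.
Start: joints at [-1.425, 0.342, 1.524, -0, 1.275, -0.146], TCP at [151.052, -502.82, 231.322] pointing down, gripper open.
Joint ranges: [-2.53, 2.53], [-0.77, 2.02], [0.04, 2.7], [-1, 4.14], [0.28, 2.66], [-3.11, 3.11]. Speed limits (rad/s): [2.57, 2.57, 3.14, 3.14, 3.14, 3.14].

### API

Orientations are given as a unit quaternion [w, x, y, z].
In Python, from rig import * gives the robot as it stands.
- The arm moves only by the shell command python3 -m crank 'ROWS'. ROWS is JSON, a list of rows, each an object of numbers: "jaw": the finger opening in mm, from 0 to 85.4; "dx", "dy", "dz": the shift along the tool's x, y, z in units of 40 mm (1.0 is 40 mm); "yaw": the turn about the tool's z in units of 5 degrees (1.0 is 5 degrees). In form: [{"jaw": .., "dx": .., "dy": .., "dz": .., "yaw": ..}, ...]. A call has 1 to 5 rows; each row is the pose to reach, as a shift and turn from the pose commanded when the call began, along the tool's axes at that moment; what a row does not reach only later rows make up. A row lasts 1/12 s, in which the tool goes at most 41.7 mm and 7.16 degrees, less where a joint would pass 70% of its speed; a pose out of reach is approached as far as the arm can. A call with a gripper value outside its range is refused whole. The fingers move at their own pace and stop on an object; the grip force is fixed at half the most. Time passes only in rows, so rows that repeat a pose let the fingers close. It gives the time, the measured TCP pose, the force, the opening and the grip force at its end, in the units of the state.
- get_obs(): the state, without advancing time (a new reading comes with each control period).
- capture(name): name is "scene" or "top" or "wrist"; returns (picture, depth): 420x560x3 uint8, blue, green, red; 420x560 float32, mm along the optical axis (not along the pixel's ray), 0 where there is no reading.
- camera_model(name): a dict with "camera_matrix" (3x3 intrinsics, pixels), "D" ([k1, k2, p1, p2, k3] as OpenCV has them; the pictures are not rectified), "origin" and "orientation" of the camera in the world; the wrist camera has in their place "mount" (4x4, takes a point from camera to tool coordinates, whose origin is the TCP and whose axes are the flange's). Camera axes: x right, y up, looking along -z (the intrinsics and any distortion apply to the point x, -y, -z); pixel columns grow to the right and rows downward; lengths in mm; the calibration is good to about 2 mm. A picture is of the moment at which its call begins: read the wrist's pose just before it. camera_model takes no time and is no camera call.
- hand_in(): hands the job in; it is judged then, once.
Trained networks look in the newest picture that a camera, given by its name, has taken for a name from the list of things; names that differ only in an ending like _2 or _b are one class to them, and where a whole thing is asked for, a point or a joint stands for the part that bears it (a point fixed in the world has none). Each returns a list of dicts, best first, with "conf" (0 to 1); they miss things now and then, are a little off and sometimes report something else, mostly with a low value. They report only what shows in the picture. A call takes as long as a camera call. They do not tell look-alikes from the thing itself.
- masks_of(thing, camera): "pixels" (420x560 bool, what is visible of it) and "rect" ([centre column, centre row, width, height] in pixels, round what is visible of it).
The state is a dict: "clock": time; "qpos": joint angles; "qd": joint speeds; "joint_efforts": joint torques, N m; "ee_pos": TCP position; "tcp_rot": TCP orientation; "force": force on the tool from outside, world axes, zero at the start; "torque": the same for the moment, N m; "gripper_width": opening from 0.0 (shut) to 1.0 (fully open); "finger_force": force on a finger pad.
Only numpy, scipy, OpenCV 4.12 (cv2) and the standard library are available. Lean on these libraries where they do the work, as an engineer would, in place of code of your own. Each camera call takes 0.05 s, during which the arm holds its last target. There are 200 camera calls.

## Working session

There is one attempt and no reset: what is moved stays moved. The work goes in short steps, Python scripts to look and compute and a shell command to move; the robot and the scene stay as the last step left them, time stands still between calls to the robot, and variables do not carry over. Pictures are saved under pics/ and viewed, at most 14 in all, crops included, and the job is handed in when it is done.

```bash
mkdir -p pics; ls; cat > h.py <<'E'
from rig import *
import numpy as np, cv2
from scipy.spatial.transform import Rotation as R
def q2R(q): return R.from_quat([q[1],q[2],q[3],q[0]]).as_matrix()
def pose(cam,obs=None):
    m=camera_model(cam)
    if cam=='wrist':
        obs=obs or get_obs(); T=np.eye(4); T[:3,:3]=q2R(obs['tcp_rot']); T[:3,3]=obs['ee_pos']
        return T@np.array(m['mount'])
    T=np.eye(4); T[:3,:3]=q2R(m['orientation']); T[:3,3]=m['origin']; return T
def rays(cam,uv,T):
    m=camera_model(cam); p=cv2.undistortPoints(np.asarray(uv,float).reshape(-1,1,2),np.array(m['camera_matrix'],float),np.array(m['D'],float)).reshape(-1,2)
    d=np.c_[p[:,0],-p[:,1],-np.ones(len(p))]
    return T[:3,3],d@T[:3,:3].T,d
def world(cam,uv,depth,T):  # by depth
    o,d,_=rays(cam,uv,T); uv=np.asarray(uv).reshape(-1,2).astype(int)
    z=depth[uv[:,1],uv[:,0]]; return o+d*z[:,None], z>0
def atz(cam,uv,z,T):
    o,d,_=rays(cam,uv,T); return o+d*((z-o[2])/d[:,2])[:,None]
def proj(cam,P,T):
    m=camera_model(cam); Pc=(np.asarray(P,float).reshape(-1,3)-T[:3,3])@T[:3,:3]; Pc=Pc*[1,-1,-1]
    return cv2.projectPoints(Pc,np.zeros(3),np.zeros(3),np.array(m['camera_matrix'],float),np.array(m['D'],float))[0].reshape(-1,2)
def cloud(cam,depth,T):
    v,u=np.mgrid[0:420,0:560]; uv=np.c_[u.ravel(),v.ravel()]
    P,ok=world(cam,uv,depth,T); P[~ok]=np.nan; return P.reshape(420,560,3)
E
python3 - <<'E'
from h import *
o=get_obs(); print({k:np.round(v,3).tolist() for k,v in o.items()})
for c in ['top','scene']:
    im,d=capture(c); cv2.imwrite(f'pics/{c}0.png',im); T=pose(c); print(c,np.round(T,2).tolist())
    np.save(f'{c}d.npy',d)
    P=cloud(c,d,T)
    for n in ['stand','cover','tray1','mat','switchbox','start_top','tin','block','brush','mallet','pigment','blank']:
        for m in masks_of(n,c):
            Q=P[m['pixels']]; Q=Q[~np.isnan(Q[:,0])]
            print(n,round(m['conf'],2),np.round(m['rect']).tolist(),len(Q),np.round(np.median(Q,0)).tolist() if len(Q) else '',np.round(np.percentile(Q[:,2],[5,95])).tolist() if len(Q) else '')
E
```

```text
pics
{'clock': 0.0, 'qpos': [-1.425, 0.343, 1.525, -0.0, 1.275, -0.146], 'qd': [0.003, -0.001, -0.001, 0.001, 0.001, 0.001], 'joint_efforts': [-0.001, -43.368, -24.602, -0.0, 0.008, -0.0], 'ee_pos': [150.978, -502.396, 230.619], 'tcp_rot': [-0.001, 0.989, 0.145, -0.0], 'force': [0.464, -1.079, -0.529], 'torque': [0.033, 0.088, -0.027], 'finger_force': 0.0, 'gripper_width': 1.002}
top [[-0.01, 1.0, -0.07, 450.48], [-1.0, -0.01, -0.01, -4.75], [-0.01, 0.07, 1.0, 1319.13], [0.0, 0.0, 0.0, 1.0]]
stand 0.68 [297.0, 175.0, 57.0, 87.0] 1139 [626.0, -3.0, 23.0] [2.0, 106.0]
stand 0.6 [413.0, 231.0, 43.0, 73.0] 2393 [493.0, -295.0, 7.0] [0.0, 26.0]
cover 0.65 [297.0, 176.0, 44.0, 80.0] 2271 [628.0, -11.0, 29.0] [24.0, 48.0]
tray1 0.86 [362.0, 216.0, 42.0, 73.0] 2348 [533.0, -164.0, 6.0] [-0.0, 26.0]
tray1 0.64 [204.0, 312.0, 74.0, 75.0] 2498 [304.0, 217.0, 6.0] [-1.0, 26.0]
tray1 0.62 [412.0, 231.0, 42.0, 70.0] 2398 [491.0, -295.0, 7.0] [0.0, 26.0]
tray1 0.61 [169.0, 221.0, 43.0, 72.0] 2292 [522.0, 295.0, 7.0] [0.0, 26.0]
mat 0.66 [466.0, 235.0, 52.0, 78.0] 3347 [480.0, -427.0, 2.0] [-2.0, 7.
[... 1481 characters left out ...]
16.0] [6.0, 19.0]
mat 0.77 [156.0, 353.0, 87.0, 87.0] 3877 [488.0, -429.0, 3.0] [0.0, 6.0]
switchbox 0.62 [305.0, 195.0, 34.0, 38.0] 937 [498.0, 143.0, 47.0] [2.0, 69.0]
start_top 0.5 [310.0, 184.0, 9.0, 8.0] 71 [490.0, 158.0, 70.0] [63.0, 73.0]
tin 0.81 [406.0, 174.0, 24.0, 25.0] 549 [691.0, 370.0, 59.0] [8.0, 77.0]
block 0.63 [142.0, 267.0, 40.0, 35.0] 867 [296.0, -312.0, 28.0] [2.0, 32.0]
brush 0.77 [390.0, 229.0, 53.0, 49.0] 749 [728.0, 202.0, 16.0] [-0.0, 20.0]
mallet 0.63 [228.0, 395.0, 39.0, 48.0] 1365 [705.0, -409.0, 85.0] [23.0, 161.0]
pigment 0.96 [323.0, 328.0, 29.0, 26.0] 614 [758.0, -155.0, 14.0] [4.0, 30.0]
blank 0.9 [251.0, 215.0, 54.0, 34.0] 789 [396.0, 0.0, 16.0] [6.0, 19.0]
```

View pics/top0.png

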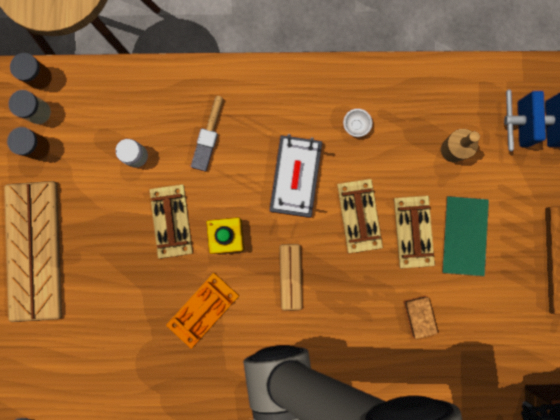

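View pics/scene0.png

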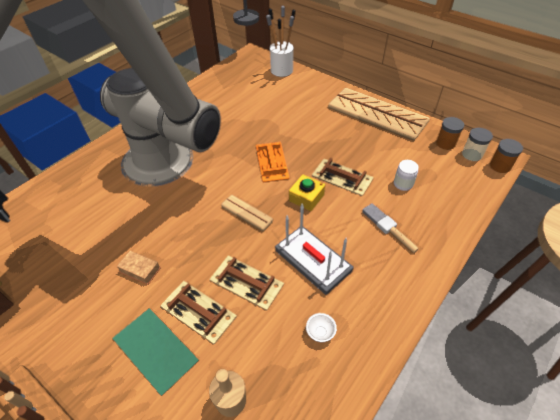

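Candidates for trays (top view): (362,216), (414,231), (170,221) are plywood with black feathers. (204,312) is the orange look-alike and (291,278) is the pale blank. So there are three trays. The cover, with its red bar, is on the stand at (297,176); the mat is at (466,235).

```bash
cat >> h.py <<'E'
def fit(Q,lo,hi):
    "centre, yaw(deg) of long axis, sizes of the points with z in lo..hi"
    Q=Q[~np.isnan(Q[:,0])]; Q=Q[(Q[:,2]>lo)&(Q[:,2]<hi)]
    (c,s,a)=cv2.minAreaRect(Q[:,:2].astype(np.float32))
    if s[0]<s[1]: a+=90; s=s[::-1]
    a=(a+90)%180-90
    return np.r_[c,np.median(Q[:,2])],a,s,len(Q)
def step(x,y,z,yaw=None,obs=None):
    "rows units from the measured pose; yaw = wanted world direction (deg, mod 180) of tool x"
    o=obs or get_obs(); M=q2R(o['tcp_rot']); d=M.T@(np.array([x,y,z])-o['ee_pos'])/40
    cur=np.degrees(np.arctan2(M[1,0],M[0,0])); t=0 if yaw is None else -(((yaw-cur)+90)%180-90)/5
    return f"dx {d[0]:.3f} dy {d[1]:.3f} dz {d[2]:.3f} yaw {t:.3f}  (tool x now {cur:.2f}, tcp {np.round(o['ee_pos'],1).tolist()}, F {np.round(o['force'],1).tolist()} tilt {np.degrees(np.arccos(-M[2,2])):.2f})"
E
python3 - <<'E'
from h import *
print(np.round(camera_model('wrist')['mount'],3).tolist(),np.round(camera_model('wrist')['camera_matrix'],1).tolist(), camera_model('wrist')['D'])
for c in ['top','scene']:
    capture(c); d=np.load(f'{c}d.npy'); T=pose(c); P=cloud(c,d,T)
    for n,lo,hi in [('cover',24,50),('tray1',2,12),('tray1',18,30),('mat',1,8),('switchbox',40,56)]:
        for m in masks_of(n,c):
            k=cv2.erode(m['pixels'].astype(np.uint8),np.ones((2,2)))>0
            try: r=fit(P[k],lo,hi); print(c,n,round(m['conf'],2),np.round(r[0],1),round(r[1],1),np.round(r[2]),r[3])
            except Exception as e: pass
o=get_obs(); print(step(626,-8,330,80)); 
E
```

```text
[[0.001, 0.963, 0.27, 68.354], [1.0, -0.001, -0.0, -0.11], [0.0, 0.27, -0.963, -142.623], [0.0, 0.0, 0.0, 1.0]] [[358.8, 0.0, 281.5], [0.0, 358.8, 207.7], [0.0, 0.0, 1.0]] [-0.07463513  0.          0.          0.          0.        ]
top cover 0.58 [628.5 -11.9  28.8] -8.6 [171.  85.] 2076
top cover 0.34 [ 532.2 -165.1   25.8] 8.5 [123.  69.] 292
top cover 0.17 [673.3 370.1  38.1] -35.1 [54. 20.] 88
top tray1 0.82 [ 531.1 -167.5    5.4] 7.4 [169.  82.] 1213
top tray1 0.8 [ 490.  -299.5    5.5] 3.8 [170.  83.] 1213
top tray1 0.7 [302.1 218.    5.4] -42.8 [171.  81.] 1204
top tray1 0.64 [521.  297.4   5.5] 8.1 [169.  83.] 1165
top tray1 0.82 [ 532.5 -165.5   24.4] 7.6 [124.  72.] 509
top tray1 0.8 [ 492.2 -297.8   24. ] 3.6 [124.  74.] 524
top tray1 0.7 [302.7 219.7  23.9] -42.8 [126.  72.] 523
top tray1 0.64 [522.5 297.9  24.2] 7.7 [124.  73.] 513
top mat 0.89 [ 479.8 -426.3    3.4] -4.7 [187. 104.] 2234
top switchbox 0.95 [483.7 158.8  48.3] -85.1 [78. 77.] 764
top switchbox 0.65 [627.3 -11.7  46.8] -8.5 [147.  56.] 9
scene cover 0.77 [633.8 -10.   28.8] -8.2 [171.  86.] 1528
scene tray1 0.88 [ 534.4 -167.3    5.2] 8.2 [172.  85.] 1085
scene tray1 0.8 [525.5 298.5   5. ] 8.7 [171.  88.] 594
scene tray1 0.67 [ 494.1 -301.1    5.6] 3.9 [169.  81.] 1163
scene tray1 0.64 [307.9 220.2   5. ] -42.8 [177.  81.] 476
scene tray1 0.88 [ 533.4 -168.4   24.3] 7.7 [128.  74.] 475
scene tray1 0.8 [524.7 295.6  23.4] 7.6 [125.  71.] 272
scene tray1 0.67 [ 492.6 -301.6   24.6] 4.0 [126.  72.] 540
scene tray1 0.64 [305.9 220.6  23.7] -42.9 [132.  73.] 255
scene mat 0.96 [ 482.6 -426.9    3.7] -5.0 [190. 102.] 3315
scene switchbox 0.91 [490.4 158.8  47.9] -84.7 [77. 75.] 374
dx 14.931 dy -8.431 dz -2.468 yaw -12.656  (tool x now 16.72, tcp [151.1, -502.8, 231.3], F [0.3, 0.3, 0.5] tilt 0.01)
```

```bash
python3 - <<'E'
from h import *
print(step(628,-12,270,-8.6))
E
```

```text
dx 14.950 dy -8.321 dz -0.968 yaw 5.064  (tool x now 16.72, tcp [151.1, -502.8, 231.3], F [0.3, 0.3, 0.5] tilt 0.01)
```

```bash
M='python3 -m crank'
$M '[{"dx":3.74,"dy":-2.08,"dz":-0.25},{"dx":3.74,"dy":-2.08,"dz":-0.25},{"dx":3.74,"dy":-2.08,"dz":-0.25},{"dx":3.74,"dy":-2.08,"dz":-0.25},{"dx":3.74,"dy":-2.08,"dz":-0.25}]'
$M '[{"dx":3.74,"dy":-2.08,"dz":-0.25},{"dx":3.74,"dy":-2.08,"dz":-0.25},{"dx":3.74,"dy":-2.08,"dz":-0.25},{"dx":3.74,"dy":-2.08,"dz":-0.25},{"dx":3.74,"dy":-2.08,"dz":-0.25}]'
$M '[{"dx":3.74,"dy":-2.08,"dz":-0.25},{"dx":3.74,"dy":-2.08,"dz":-0.25},{"dx":3.74,"dy":-2.08,"dz":-0.25},{"dx":3.74,"dy":-2.08,"dz":-0.25},{"dx":3.74,"dy":-2.08,"dz":-0.25}]'
$M '[{"dx":3.74,"dy":-2.08,"dz":-0.25},{"dx":3.74,"dy":-2.08,"dz":-0.25},{"dx":3.74,"dy":-2.08,"dz":-0.25},{"dx":3.74,"dy":-2.08,"dz":-0.25},{"dx":3.74,"dy":-2.08,"dz":-0.25,"yaw":1}]'
$M '[{"yaw":1},{"yaw":2},{"yaw":3},{"yaw":4.06},{"yaw":4.06}]'
python3 - <<'E'
from h import *
print(step(628,-12,270,-8.6))
E
```

```text
dx 14.950 dy -8.321 dz -0.968 yaw 5.064  (tool x now 16.72, tcp [151.1, -502.8, 231.3], F [0.3, 0.3, 0.5] tilt 0.01)invalid input
invalid input
invalid input
invalid input
invalid input
```

```bash
M='python3 -m crank'
$M '[{"jaw":85,"dx":3.74,"dy":-2.08,"dz":-0.25,"yaw":0},{"jaw":85,"dx":3.74,"dy":-2.08,"dz":-0.25,"yaw":0},{"jaw":85,"dx":3.74,"dy":-2.08,"dz":-0.25,"yaw":0},{"jaw":85,"dx":3.74,"dy":-2.08,"dz":-0.25,"yaw":0},{"jaw":85,"dx":3.74,"dy":-2.08,"dz":-0.25,"yaw":0}]'
python3 - <<'E'
from h import *
print(step(628,-12,270,-8.6))
E
```

```text
clock: 2.32
ee_pos: [273.8, -375.8, 241.9]
tcp_rot: [-0.0, 0.989, 0.148, 0.001]
force: [0.4, 0.3, 0.3]
gripper_width: 0.989
finger_force: 0.0
dx 11.126 dy -6.115 dz -0.675 yaw 5.113  (tool x now 16.97, tcp [273.8, -375.8, 241.9], F [0.4, 0.3, 0.3] tilt 0.12)
```

```bash
M='python3 -m crank'
$M '[{"jaw":85,"dx":3.74,"dy":-2.05,"dz":-0.25,"yaw":0},{"jaw":85,"dx":3.74,"dy":-2.05,"dz":-0.25,"yaw":0},{"jaw":85,"dx":3.74,"dy":-2.05,"dz":-0.25,"yaw":0},{"jaw":85,"dx":3.74,"dy":-2.05,"dz":-0.25,"yaw":0},{"jaw":85,"dx":3.74,"dy":-2.05,"dz":-0.25,"yaw":0}]' >/dev/null
$M '[{"jaw":85,"dx":3.74,"dy":-2.05,"dz":-0.25,"yaw":0},{"jaw":85,"dx":3.74,"dy":-2.05,"dz":-0.25,"yaw":0},{"jaw":85,"dx":3.74,"dy":-2.05,"dz":-0.25,"yaw":0},{"jaw":85,"dx":3.74,"dy":-2.05,"dz":-0.25,"yaw":0},{"jaw":85,"dx":3.74,"dy":-2.05,"dz":-0.25,"yaw":0}]' >/dev/null
$M '[{"jaw":85,"dx":3.6,"dy":-2.0,"dz":-0.25,"yaw":0},{"jaw":85,"dx":3.6,"dy":-2.0,"dz":-0.25,"yaw":0},{"jaw":85,"dx":3.6,"dy":-2.0,"dz":-0.25,"yaw":0},{"jaw":85,"dx":3.6,"dy":-2.0,"dz":-0.25,"yaw":0},{"jaw":85,"dx":3.6,"dy":-2.0,"dz":-0.25,"yaw":0}]' >/dev/null
$M '[{"jaw":85,"dx":0,"dy":0,"dz":0,"yaw":1},{"jaw":85,"dx":0,"dy":0,"dz":0,"yaw":2},{"jaw":85,"dx":0,"dy":0,"dz":0,"yaw":3.5},{"jaw":85,"dx":0,"dy":0,"dz":0,"yaw":5.1},{"jaw":85,"dx":0,"dy":0,"dz":0,"yaw":5.1}]'
python3 - <<'E'
from h import *
print(step(628,-12,270,-8.6))
o=get_obs(); im,d=capture('wrist'); cv2.imwrite('pics/w1.png',im); T=pose('wrist',o); P=cloud('wrist',d,T); np.savez('w1.npz',im=im,d=d,T=T)
for n,lo,hi in [('cover',25,35),('cover',38,55),('stand',60,200)]:
    for m in masks_of(n,'wrist'):
        try: r=fit(P[m['pixels']],lo,hi); print(n,round(m['conf'],2),np.round(r[0],1),round(r[1],2),np.round(r[2],1),r[3])
        except Exception as e: pass
E
```

```text
clock: 3.98
ee_pos: [624.5, -19.7, 271.0]
tcp_rot: [0.0, 0.997, -0.079, -0.0]
force: [0.5, 0.5, -0.1]
gripper_width: 0.998
finger_force: 0.0
dx 0.057 dy -0.204 dz 0.026 yaw -0.096  (tool x now -9.08, tcp [624.5, -19.7, 271.0], F [0.5, 0.5, -0.1] tilt 0.03)
cover 0.94 [629.2  -8.9  30. ] -8.63 [172.5  84.2] 10446
cover 0.94 [629.7  -9.   49.8] -8.5 [70.  16.1] 1058
stand 0.63 [630.4  -9.6 123.3] -8.76 [149.4  59.5] 1015
```

View pics/w1.png

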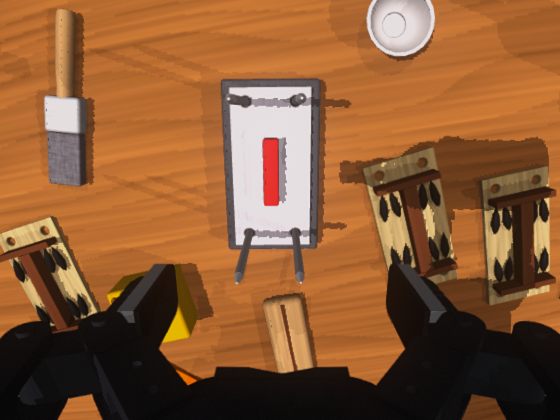

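The close view confirms the cover on the stand: red bar at (271,171), post tips near (228,98), (300,97), (238,280) and (298,280). The sizes and heights match the description.

```bash
python3 - <<'E'
from h import *
f=np.load('w1.npz'); T=f['T']; P=cloud('wrist',f['d'],T).reshape(-1,3)
n=np.hypot(P[:,0]-630,P[:,1]+9)<115
for lo,hi in [(19,27),(140,155),(100,140),(60,155)]:
    r=fit(P[n],lo,hi); print(lo,np.round(r[0],1),round(r[1],2),np.round(r[2],1),r[3])
c,s=np.cos(np.radians(-8.65)),np.sin(np.radians(-8.65))
for sx in(-1,1):
  for sy in(-1,1):
    p=np.array([629.8+c*72*sx-s*26*sy,-9.2+s*72*sx+c*26*sy]); k=n&(np.hypot(*(P[:,:2]-p).T)<10)&(P[:,2]>60)
    Q=P[k]; q=Q[Q[:,2]>146]; print(sx,sy,p.round(1),k.sum(),Q[:,2].max().round(1),q[:,:2].mean(0).round(1),len(q), np.mean(Q[:,:2],0).round(1))
print(step(629.6,-9.0,34,-8.65))
E
```

```text
19 [629.5  -8.8  23.8] -8.68 [188.9 104.9] 3745
140 [630.4  -9.2 144.1] -8.71 [148.5  57.9] 262
100 [630.4  -9.6 125. ] -8.76 [149.4  59.5] 474
60 [630.4  -9.6 123.3] -8.76 [149.4  59.5] 1033
-1 -1 [554.7 -24.1] 358 150.7 [554.9 -24.1] 22 [557.  -24.1]
-1 1 [562.5  27.3] 363 150.6 [562.7  27.3] 17 [564.6  26.4]
1 -1 [697.1 -45.7] 127 150.9 [696.5 -45.5] 24 [696.2 -44.6]
1 1 [704.9   5.7] 185 150.7 [704.1   5.7] 22 [703.7   4.2]
dx 0.086 dy -0.276 dz 5.932 yaw 0.005  (tool x now -8.63, tcp [624.6, -19.4, 271.3], F [-0.1, -0.9, 0.6] tilt 0.01)
```

```bash
M='python3 -m crank'
$M '[{"jaw":50,"dx":0.09,"dy":-0.28,"dz":0,"yaw":0},{"jaw":50,"dx":0.09,"dy":-0.28,"dz":1,"yaw":0},{"jaw":50,"dx":0.09,"dy":-0.28,"dz":2,"yaw":0},{"jaw":50,"dx":0.09,"dy":-0.28,"dz":3,"yaw":0},{"jaw":50,"dx":0.09,"dy":-0.28,"dz":3,"yaw":0}]'
$M '[{"jaw":50,"dx":0,"dy":0,"dz":0.7,"yaw":0},{"jaw":50,"dx":0,"dy":0,"dz":1.5,"yaw":0},{"jaw":50,"dx":0,"dy":0,"dz":2.2,"yaw":0},{"jaw":50,"dx":0,"dy":0,"dz":2.2,"yaw":0},{"jaw":50,"dx":0,"dy":0,"dz":2.2,"yaw":0}]'
python3 - <<'E'
from h import *
print(step(629.6,-9.0,34,-8.65))
E
```

```text
clock: 4.6
ee_pos: [625.5, -7.1, 142.9]
tcp_rot: [-0.0, 0.997, -0.076, -0.008]
force: [-1.7, -0.1, -1.9]
gripper_width: 0.585
finger_force: 0.0
clock: 5.02
ee_pos: [630.4, -8.1, 64.1]
tcp_rot: [-0.0, 0.997, -0.076, -0.0]
force: [0.8, -0.5, 0.6]
gripper_width: 0.586
finger_force: 0.0
dx -0.015 dy 0.026 dz 0.752 yaw -0.017  (tool x now -8.73, tcp [630.4, -8.1, 64.1], F [0.8, -0.5, 0.6] tilt 0.04)
```

```bash
M='python3 -m crank'
$M '[{"jaw":50,"dx":-0.01,"dy":0.02,"dz":0.4,"yaw":0},{"jaw":50,"dx":-0.01,"dy":0.02,"dz":0.75,"yaw":0},{"jaw":50,"dx":-0.01,"dy":0.02,"dz":0.75,"yaw":0},{"jaw":50,"dx":-0.01,"dy":0.02,"dz":0.75,"yaw":0},{"jaw":10,"dx":-0.01,"dy":0.02,"dz":0.75,"yaw":0}]'
$M '[{"jaw":5,"dx":0,"dy":0,"dz":0,"yaw":0},{"jaw":5,"dx":0,"dy":0,"dz":0,"yaw":0},{"jaw":5,"dx":0,"dy":0,"dz":0,"yaw":0},{"jaw":5,"dx":0,"dy":0,"dz":0,"yaw":0},{"jaw":5,"dx":0,"dy":0,"dz":0,"yaw":0}]'
python3 - <<'E'
from h import *
print(step(629.6,-9.0,34,-8.65))
E
```

```text
clock: 5.43
ee_pos: [631.1, -9.2, 36.0]
tcp_rot: [0.0, 0.997, -0.076, 0.002]
force: [0.4, 0.2, 0.4]
gripper_width: 0.46
finger_force: 0.0
clock: 5.85
ee_pos: [630.5, -9.2, 35.2]
tcp_rot: [0.0, 0.997, -0.076, 0.001]
force: [-0.9, -0.1, 6.7]
gripper_width: 0.167
finger_force: 62.0
dx -0.023 dy -0.003 dz 0.029 yaw -0.025  (tool x now -8.77, tcp [630.5, -9.2, 35.2], F [-0.9, -0.1, 6.7] tilt 0.17)
```

```bash
M='python3 -m crank'
$M '[{"jaw":5,"dx":-0.02,"dy":0,"dz":-0.2,"yaw":0},{"jaw":5,"dx":-0.02,"dy":0,"dz":-0.6,"yaw":0},{"jaw":5,"dx":-0.02,"dy":0,"dz":-1.1,"yaw":0},{"jaw":5,"dx":-0.02,"dy":0,"dz":-1.6,"yaw":0},{"jaw":5,"dx":-0.02,"dy":0,"dz":-2.1,"yaw":0}]'
$M '[{"jaw":5,"dx":0,"dy":0,"dz":-0.6,"yaw":0},{"jaw":5,"dx":0,"dy":0,"dz":-1.2,"yaw":0},{"jaw":5,"dx":0,"dy":0,"dz":-1.8,"yaw":0},{"jaw":5,"dx":0,"dy":0,"dz":-2.0,"yaw":0},{"jaw":5,"dx":0,"dy":0,"dz":-2.0,"yaw":0}]'
python3 - <<'E'
from h import *
print(step(480.5,-426.7,190,-4.8))
E
```

```text
clock: 6.27
ee_pos: [628.3, -9.0, 118.2]
tcp_rot: [-0.0, 0.997, -0.077, -0.0]
force: [0.5, -0.8, -2.3]
gripper_width: 0.166
finger_force: 60.7
clock: 6.68
ee_pos: [629.6, -9.1, 199.9]
tcp_rot: [0.0, 0.997, -0.077, 0.002]
force: [0.9, -0.4, -2.8]
gripper_width: 0.167
finger_force: 60.8
dx -2.091 dy 10.886 dz 0.237 yaw -0.796  (tool x now -8.78, tcp [629.6, -9.1, 199.9], F [0.9, -0.4, -2.8] tilt 0.27)
```

```bash
M='python3 -m crank'
$M '[{"jaw":5,"dx":-0.1,"dy":0.5,"dz":0,"yaw":0},{"jaw":5,"dx":-0.24,"dy":1.2,"dz":0,"yaw":0},{"jaw":5,"dx":-0.4,"dy":2,"dz":0,"yaw":0},{"jaw":5,"dx":-0.56,"dy":2.8,"dz":0,"yaw":0},{"jaw":5,"dx":-0.72,"dy":3.6,"dz":0,"yaw":0}]' >/dev/null
$M '[{"jaw":5,"dx":-0.16,"dy":0.8,"dz":0,"yaw":0},{"jaw":5,"dx":-0.32,"dy":1.6,"dz":0,"yaw":0},{"jaw":5,"dx":-0.48,"dy":2.4,"dz":0,"yaw":0},{"jaw":5,"dx":-0.64,"dy":3.2,"dz":0,"yaw":0},{"jaw":5,"dx":-0.8,"dy":4,"dz":0,"yaw":0}]' >/dev/null
$M '[{"jaw":5,"dx":-0.13,"dy":0.8,"dz":0,"yaw":0},{"jaw":5,"dx":-0.26,"dy":1.6,"dz":0,"yaw":0},{"jaw":5,"dx":-0.4,"dy":2.3,"dz":0,"yaw":0},{"jaw":5,"dx":-0.5,"dy":2.9,"dz":0,"yaw":0},{"jaw":5,"dx":-0.58,"dy":3.28,"dz":0,"yaw":-0.4}]' >/dev/null
$M '[{"jaw":5,"dx":0,"dy":0,"dz":0,"yaw":-0.4},{"jaw":5,"dx":0,"dy":0,"dz":0,"yaw":-0.4},{"jaw":5,"dx":0,"dy":0,"dz":0.7,"yaw":-0.4},{"jaw":5,"dx":0,"dy":0,"dz":1.4,"yaw":-0.4},{"jaw":5,"dx":0,"dy":0,"dz":1.4,"yaw":-0.4}]'
python3 - <<'E'
from h import *
print(step(480.5,-426.7,17,-4.8))
E
```

```text
clock: 8.35
ee_pos: [476.7, -422.7, 134.2]
tcp_rot: [-0.005, 0.999, -0.042, -0.004]
force: [-1.1, 1.2, -4.0]
gripper_width: 0.169
finger_force: 60.6
dx 0.131 dy 0.119 dz 2.929 yaw -0.000  (tool x now -4.80, tcp [476.7, -422.7, 134.2], F [-1.1, 1.2, -4.0] tilt 0.74)
```

```bash
M='python3 -m crank'
$M '[{"jaw":5,"dx":0.1,"dy":0.1,"dz":0.6,"yaw":0},{"jaw":5,"dx":0.1,"dy":0.1,"dz":1.2,"yaw":0},{"jaw":5,"dx":0.1,"dy":0.1,"dz":1.8,"yaw":0},{"jaw":5,"dx":0.1,"dy":0.1,"dz":2.2,"yaw":0},{"jaw":5,"dx":0.1,"dy":0.1,"dz":2.4,"yaw":0}]'
$M '[{"jaw":5,"dx":0,"dy":0,"dz":0.1,"yaw":0},{"jaw":5,"dx":0,"dy":0,"dz":0.1,"yaw":0},{"jaw":5,"dx":0,"dy":0,"dz":0.1,"yaw":0}]'
python3 - <<'E'
from h import *
print(step(480.5,-426.7,16,-4.8))
E
```

```text
clock: 8.77
ee_pos: [482.1, -429.0, 43.0]
tcp_rot: [-0.002, 0.999, -0.042, -0.002]
force: [-0.4, 0.0, -2.5]
gripper_width: 0.169
finger_force: 60.7
clock: 9.02
ee_pos: [483.5, -431.0, 42.6]
tcp_rot: [0.001, 0.999, -0.042, 0.001]
force: [0.5, 0.1, -2.2]
gripper_width: 0.163
finger_force: 60.7
dx -0.084 dy -0.102 dz 0.664 yaw 0.005  (tool x now -4.78, tcp [483.5, -431.0, 42.6], F [0.5, 0.1, -2.2] tilt 0.11)
```

```bash
M='python3 -m crank'
$M '[{"jaw":5,"dx":-0.08,"dy":-0.1,"dz":0.3,"yaw":0},{"jaw":5,"dx":-0.08,"dy":-0.1,"dz":0.5,"yaw":0},{"jaw":5,"dx":-0.08,"dy":-0.1,"dz":0.6,"yaw":0},{"jaw":5,"dx":-0.08,"dy":-0.1,"dz":0.66,"yaw":0},{"jaw":5,"dx":-0.08,"dy":-0.1,"dz":0.7,"yaw":0}]'
$M '[{"jaw":5,"dx":0,"dy":0,"dz":0,"yaw":0},{"jaw":5,"dx":0,"dy":0,"dz":0,"yaw":0},{"jaw":5,"dx":0,"dy":0,"dz":0,"yaw":0}]'
```

```text
clock: 9.43
ee_pos: [480.0, -426.4, 15.1]
tcp_rot: [0.0, 0.999, -0.042, -0.0]
force: [-7.9, 7.3, 19.8]
gripper_width: 0.172
finger_force: 63.5
clock: 9.68
ee_pos: [480.0, -426.5, 15.2]
tcp_rot: [0.0, 0.999, -0.042, 0.0]
force: [-3.5, 3.3, 6.5]
gripper_width: 0.165
finger_force: 62.0
```

```bash
M='python3 -m crank'
$M '[{"jaw":50,"dx":0,"dy":0,"dz":0,"yaw":0},{"jaw":50,"dx":0,"dy":0,"dz":0,"yaw":0},{"jaw":50,"dx":0,"dy":0,"dz":0,"yaw":0},{"jaw":50,"dx":0,"dy":0,"dz":0,"yaw":0},{"jaw":50,"dx":0,"dy":0,"dz":-0.3,"yaw":0}]' >/dev/null
$M '[{"jaw":50,"dx":0,"dy":0,"dz":-1,"yaw":0},{"jaw":50,"dx":0,"dy":0,"dz":-2,"yaw":0},{"jaw":50,"dx":0,"dy":0,"dz":-3,"yaw":0},{"jaw":50,"dx":0,"dy":0,"dz":-4,"yaw":0},{"jaw":50,"dx":0,"dy":0,"dz":-4.8,"yaw":0}]'
python3 - <<'E'
from h import *
print(step(491,-299,210,3.8))
E
```

```text
clock: 10.52
ee_pos: [480.3, -426.6, 222.0]
tcp_rot: [0.001, 0.999, -0.042, 0.001]
force: [1.1, -0.9, 1.1]
gripper_width: 0.582
finger_force: 0.0
dx 0.001 dy -3.203 dz 0.291 yaw -1.716  (tool x now -4.78, tcp [480.3, -426.6, 222.0], F [1.1, -0.9, 1.1] tilt 0.24)
```

```bash
M='python3 -m crank'
$M '[{"jaw":50,"dx":0,"dy":-1,"dz":0.1,"yaw":0},{"jaw":50,"dx":0,"dy":-2,"dz":0.2,"yaw":-1},{"jaw":50,"dx":0,"dy":-3,"dz":0.2,"yaw":-1.72},{"jaw":50,"dx":0,"dy":-3.2,"dz":0.2,"yaw":-1.72},{"jaw":50,"dx":0,"dy":-3.2,"dz":0.2,"yaw":-1.72}]' >/dev/null
$M '[{"jaw":50,"dx":0,"dy":0,"dz":0,"yaw":0},{"jaw":50,"dx":0,"dy":0,"dz":0,"yaw":0},{"jaw":50,"dx":0,"dy":0,"dz":0,"yaw":0}]'
cat >> h.py <<'E'
def look(pairs,save):
    o=get_obs(); im,d=capture('wrist'); cv2.imwrite(f'pics/{save}.png',im); T=pose('wrist',o); P=cloud('wrist',d,T)
    np.savez(save,im=im,d=d,T=T)
    for n in dict.fromkeys(p[0] for p in pairs):
        for m in masks_of(n,'wrist'):
            if m['conf']<.3: continue
            for nn,lo,hi in pairs:
                if nn!=n: continue
                try: r=fit(P[m['pixels']],lo,hi); print(n,round(m['conf'],2),np.round(m['rect']).tolist(),np.round(r[0],1),round(r[1],2),np.round(r[2],1),r[3])
                except Exception: pass
    return P
E
python3 - <<'E'
from h import *
look([('tray1',3,9),('tray1',20,30),('cover',6,14),('cover',22,35)],'w2')
print(step(491,-299,11,3.8))
E
```

```text
clock: 11.18
ee_pos: [490.5, -300.4, 209.3]
tcp_rot: [0.0, 0.999, 0.032, 0.0]
force: [-0.6, 0.3, -0.7]
gripper_width: 0.585
finger_force: 0.0
tray1 0.97 [144.0, 124.0, 113.0, 190.0] [ 531.9 -165.8    6. ] 8.32 [172.7  85.5] 8478
tray1 0.97 [144.0, 124.0, 113.0, 190.0] [ 532.1 -166.6   25.9] 7.98 [124.   74.6] 3820
tray1 0.56 [279.0, 173.0, 90.0, 174.0] [ 491.3 -299.4    6. ] 3.78 [172.4  84.8] 8721
tray1 0.56 [279.0, 173.0, 90.0, 174.0] [ 491.6 -299.4   25.9] 3.73 [123.5  73.9] 3488
cover 0.64 [411.0, 195.0, 118.0, 179.0] [ 479.  -426.6   10. ] -4.66 [172.6  85.9] 11696
cover 0.64 [411.0, 195.0, 118.0, 179.0] [ 479.4 -425.9   29.7] -4.3 [69.4 16.8] 1338
dx 0.017 dy -0.020 dz 4.951 yaw -0.014  (tool x now 3.73, tcp [490.4, -299.8, 209.0], F [0.6, 0.1, -0.2] tilt 0.01)
```

View pics/w2.png

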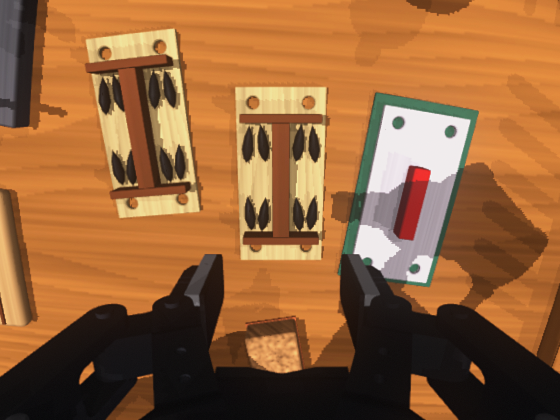

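The tray at (279,173) is plywood with a dark bar and black feathers. The cover rests fully on the mat at (411,195), and the other tray is at (144,124).

```bash
M='python3 -m crank'
$M '[{"jaw":50,"dx":0.03,"dy":-0.01,"dz":0.8,"yaw":0},{"jaw":50,"dx":0.03,"dy":-0.01,"dz":1.7,"yaw":0},{"jaw":50,"dx":0.03,"dy":-0.01,"dz":2.6,"yaw":0},{"jaw":50,"dx":0.03,"dy":-0.01,"dz":3.4,"yaw":0},{"jaw":50,"dx":0.03,"dy":-0.01,"dz":4,"yaw":0}]' >/dev/null
$M '[{"jaw":50,"dx":0,"dy":0,"dz":0,"yaw":0},{"jaw":50,"dx":0,"dy":0,"dz":0,"yaw":0},{"jaw":50,"dx":0,"dy":0,"dz":0,"yaw":0},{"jaw":50,"dx":0,"dy":0,"dz":0,"yaw":0}]'
python3 - <<'E'
from h import *
print(step(491.45,-299.4,10.5,3.75))
E
```

```text
clock: 12.08
ee_pos: [492.9, -299.4, 51.4]
tcp_rot: [0.001, 0.999, 0.033, 0.001]
force: [-0.0, -0.8, -0.2]
gripper_width: 0.584
finger_force: 0.0
dx -0.040 dy -0.006 dz 1.022 yaw 0.011  (tool x now 3.80, tcp [492.9, -299.4, 51.4], F [-0.0, -0.8, -0.2] tilt 0.23)
```

```bash
M='python3 -m crank'
$M '[{"jaw":50,"dx":-0.03,"dy":0,"dz":0.4,"yaw":0},{"jaw":50,"dx":-0.03,"dy":0,"dz":0.8,"yaw":0},{"jaw":50,"dx":-0.03,"dy":0,"dz":1.02,"yaw":0},{"jaw":50,"dx":-0.03,"dy":0,"dz":1.02,"yaw":0},{"jaw":10,"dx":-0.03,"dy":0,"dz":1.02,"yaw":0}]'
$M '[{"jaw":5,"dx":0,"dy":0,"dz":0,"yaw":0},{"jaw":5,"dx":0,"dy":0,"dz":0,"yaw":0},{"jaw":5,"dx":0,"dy":0,"dz":0,"yaw":0},{"jaw":5,"dx":0,"dy":0,"dz":0,"yaw":0},{"jaw":5,"dx":0,"dy":0,"dz":0,"yaw":0}]'
python3 - <<'E'
from h import *
for i in range(3): print(step(491.45,-299.4,10.5,3.75)); capture('wrist')
E
```

```text
clock: 12.5
ee_pos: [491.0, -298.7, 9.3]
tcp_rot: [0.0, 0.999, 0.033, 0.0]
force: [-0.4, -0.6, -0.6]
gripper_width: 0.461
finger_force: 0.0
clock: 12.92
ee_pos: [491.4, -299.0, 9.9]
tcp_rot: [0.001, 0.999, 0.033, 0.001]
force: [-0.6, -0.2, 5.7]
gripper_width: 0.171
finger_force: 60.9
dx 0.001 dy 0.009 dz -0.014 yaw 0.014  (tool x now 3.82, tcp [491.4, -299.0, 9.9], F [-0.6, -0.2, 5.7] tilt 0.15)
dx 0.001 dy 0.009 dz -0.014 yaw 0.014  (tool x now 3.82, tcp [491.4, -299.0, 9.9], F [0.1, 0.6, 6.0] tilt 0.16)
dx 0.002 dy 0.009 dz -0.014 yaw 0.014  (tool x now 3.82, tcp [491.4, -299.1, 9.9], F [-0.4, 1.0, 5.7] tilt 0.15)
```

```bash
M='python3 -m crank'
$M '[{"jaw":5,"dx":0,"dy":0,"dz":-0.15,"yaw":0},{"jaw":5,"dx":0,"dy":0,"dz":-0.5,"yaw":0},{"jaw":5,"dx":0,"dy":0,"dz":-1,"yaw":0},{"jaw":5,"dx":0,"dy":0,"dz":-1.6,"yaw":0},{"jaw":5,"dx":0,"dy":0,"dz":-2.2,"yaw":0}]' >/dev/null
$M '[{"jaw":5,"dx":0,"dy":0,"dz":-0.6,"yaw":0},{"jaw":5,"dx":0,"dy":0,"dz":-1.2,"yaw":0},{"jaw":5,"dx":0,"dy":0,"dz":-1.8,"yaw":0},{"jaw":5,"dx":0,"dy":0,"dz":-2.2,"yaw":0},{"jaw":5,"dx":0,"dy":0,"dz":-2.4,"yaw":0}]'
python3 - <<'E'
from h import *
print(step(629.6,-9.1,195,-8.67))
E
```

```text
clock: 13.9
ee_pos: [491.2, -298.7, 195.3]
tcp_rot: [0.001, 0.999, 0.033, 0.001]
force: [0.1, -1.3, -2.0]
gripper_width: 0.172
finger_force: 59.9
dx 3.936 dy -6.994 dz 0.000 yaw 2.499  (tool x now 3.82, tcp [491.2, -298.7, 195.3], F [0.1, -1.3, -2.0] tilt 0.21)
```

```bash
M='python3 -m crank'
$M '[{"jaw":5,"dx":0.1,"dy":-0.18,"dz":0,"yaw":0},{"jaw":5,"dx":0.3,"dy":-0.53,"dz":0,"yaw":0},{"jaw":5,"dx":0.6,"dy":-1.07,"dz":0,"yaw":0},{"jaw":5,"dx":0.95,"dy":-1.7,"dz":0,"yaw":0},{"jaw":5,"dx":1.3,"dy":-2.3,"dz":0,"yaw":0}]' >/dev/null
$M '[{"jaw":5,"dx":0.35,"dy":-0.62,"dz":0,"yaw":0},{"jaw":5,"dx":0.7,"dy":-1.24,"dz":0,"yaw":0},{"jaw":5,"dx":1.05,"dy":-1.87,"dz":0,"yaw":0},{"jaw":5,"dx":1.4,"dy":-2.5,"dz":0,"yaw":0},{"jaw":5,"dx":1.75,"dy":-3.1,"dz":0,"yaw":0}]' >/dev/null
$M '[{"jaw":5,"dx":0.3,"dy":-0.52,"dz":0,"yaw":0},{"jaw":5,"dx":0.55,"dy":-1,"dz":0,"yaw":0.5},{"jaw":5,"dx":0.75,"dy":-1.35,"dz":0,"yaw":1},{"jaw":5,"dx":0.85,"dy":-1.52,"dz":0,"yaw":1.6},{"jaw":5,"dx":0.89,"dy":-1.59,"dz":0,"yaw":2.1}]' >/dev/null
$M '[{"jaw":5,"dx":0,"dy":0,"dz":0,"yaw":0.4},{"jaw":5,"dx":0,"dy":0,"dz":0,"yaw":0.4},{"jaw":5,"dx":0,"dy":0,"dz":0,"yaw":0.4},{"jaw":5,"dx":0,"dy":0,"dz":0,"yaw":0.4},{"jaw":5,"dx":0,"dy":0,"dz":0,"yaw":0.4}]'
python3 - <<'E'
from h import *
print(step(629.6,-9.1,195,-8.67))
look([('tray1',150,220)],'w3')
E
```

```text
clock: 15.57
ee_pos: [629.0, -8.9, 191.9]
tcp_rot: [0.0, 0.997, -0.075, -0.0]
force: [-0.4, 0.2, -0.7]
gripper_width: 0.172
finger_force: 59.8
dx 0.016 dy 0.001 dz -0.076 yaw 0.003  (tool x now -8.65, tcp [629.0, -8.9, 191.9], F [-0.4, 0.2, -0.7] tilt 0.05)
tray1 0.78 [37.0, 310.0, 74.0, 142.0] [ 0.  0. nan] 0.0 [0. 0.] 0
tray1 0.74 [282.0, 216.0, 214.0, 315.0] [644.7 -11.2 188.6] -8.68 [141.2  84.9] 46797
tray1 0.64 [449.0, 246.0, 106.0, 170.0] [ 0.  0. nan] 0.0 [0. 0.] 0
  return _methods._mean(a, axis=axis, dtype=dtype,
  ret = ret.dtype.type(ret / rcount)
```

View pics/w3.png

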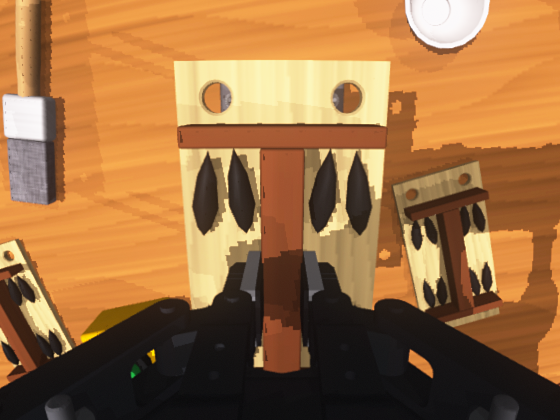

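The tray is gripped square, with its holes over the posts at (216,97) and (347,97). Lowering it now.

```bash
M='python3 -m crank'
$M '[{"jaw":5,"dx":0.01,"dy":0,"dz":0.3,"yaw":0},{"jaw":5,"dx":0.01,"dy":0,"dz":0.6,"yaw":0},{"jaw":5,"dx":0.01,"dy":0,"dz":0.9,"yaw":0},{"jaw":5,"dx":0.01,"dy":0,"dz":1.2,"yaw":0},{"jaw":5,"dx":0.01,"dy":0,"dz":1.3,"yaw":0}]'
$M '[{"jaw":5,"dx":0,"dy":0,"dz":0,"yaw":0},{"jaw":5,"dx":0,"dy":0,"dz":0,"yaw":0},{"jaw":5,"dx":0,"dy":0,"dz":0,"yaw":0}]'
python3 - <<'E'
from h import *
print(step(629.6,-9.1,34,-8.67),get_obs()['torque'])
E
```

```text
clock: 16.08
ee_pos: [628.6, -9.0, 138.6]
tcp_rot: [-0.0, 0.997, -0.076, -0.002]
force: [-0.5, 0.5, -1.1]
gripper_width: 0.169
finger_force: 59.8
clock: 16.33
ee_pos: [630.2, -9.1, 141.5]
tcp_rot: [0.0, 0.997, -0.076, 0.001]
force: [0.6, 0.0, -1.7]
gripper_width: 0.166
finger_force: 59.8
dx -0.019 dy 0.002 dz 2.687 yaw -0.003  (tool x now -8.68, tcp [630.2, -9.1, 141.5], F [0.6, 0.0, -1.7] tilt 0.10) [ 0.00744049 -0.02785395 -0.02862147]
```

On the posts with no contact force. Continuing down.

```bash
M='python3 -m crank'
$M '[{"jaw":5,"dx":-0.01,"dy":0,"dz":0.5,"yaw":0},{"jaw":5,"dx":-0.01,"dy":0,"dz":1,"yaw":0},{"jaw":5,"dx":-0.01,"dy":0,"dz":1.6,"yaw":0},{"jaw":5,"dx":-0.01,"dy":0,"dz":2.1,"yaw":0},{"jaw":5,"dx":-0.01,"dy":0,"dz":2.4,"yaw":0}]'
$M '[{"jaw":5,"dx":0,"dy":0,"dz":0.1,"yaw":0},{"jaw":5,"dx":0,"dy":0,"dz":0.2,"yaw":0},{"jaw":5,"dx":0,"dy":0,"dz":0.28,"yaw":0},{"jaw":5,"dx":0,"dy":0,"dz":0.3,"yaw":0},{"jaw":5,"dx":0,"dy":0,"dz":0.3,"yaw":0}]'
```

```text
clock: 16.75
ee_pos: [628.7, -8.8, 43.1]
tcp_rot: [-0.0, 0.997, -0.076, -0.001]
force: [-0.2, -0.7, -2.2]
gripper_width: 0.171
finger_force: 59.8
clock: 17.17
ee_pos: [630.3, -9.1, 34.0]
tcp_rot: [0.0, 0.997, -0.076, 0.001]
force: [0.1, 0.5, 1.3]
gripper_width: 0.169
finger_force: 60.3
```

```bash
M='python3 -m crank'
$M '[{"jaw":45,"dx":-0.01,"dy":0,"dz":0,"yaw":0},{"jaw":45,"dx":-0.01,"dy":0,"dz":0,"yaw":0},{"jaw":45,"dx":-0.01,"dy":0,"dz":0,"yaw":0},{"jaw":45,"dx":-0.01,"dy":0,"dz":0,"yaw":0},{"jaw":45,"dx":-0.01,"dy":0,"dz":-0.3,"yaw":0}]' >/dev/null
$M '[{"jaw":50,"dx":0,"dy":0,"dz":-1,"yaw":0},{"jaw":50,"dx":0,"dy":0,"dz":-2,"yaw":0},{"jaw":50,"dx":0,"dy":0,"dz":-3,"yaw":0},{"jaw":50,"dx":0,"dy":0,"dz":-4,"yaw":0},{"jaw":50,"dx":0,"dy":0,"dz":-4.5,"yaw":0}]'
python3 - <<'E'
from h import *
look([('tray1',25,40),('tray1',40,60)],'w4')
print(step(532,-166.2,210,8.1))
E
```

```text
clock: 18.0
ee_pos: [630.3, -9.0, 231.5]
tcp_rot: [0.0, 0.997, -0.076, 0.004]
force: [0.4, 0.3, 0.6]
gripper_width: 0.588
finger_force: 0.0
tray1 0.75 [41.0, 290.0, 82.0, 118.0] [535.2 287.9  26.1] 9.75 [101.2  50.6] 1110
tray1 0.75 [41.0, 290.0, 82.0, 118.0] [ 0.  0. nan] 0.0 [0. 0.] 0
tray1 0.64 [279.0, 175.0, 86.0, 176.0] [629.9  -8.8  30.2] -8.87 [175.4  86.8] 10310
tray1 0.64 [279.0, 175.0, 86.0, 176.0] [627.4  -8.3  49.8] -8.76 [139.9  73.9] 3764
tray1 0.6 [142.0, 402.0, 24.0, 33.0] [368.3 205.4  25.8] 49.24 [9.5 7.3] 33
tray1 0.6 [142.0, 402.0, 24.0, 33.0] [ 0.  0. nan] 0.0 [0. 0.] 0
dx -1.856 dy 4.256 dz 0.503 yaw -3.355  (tool x now -8.68, tcp [630.9, -9.1, 230.9], F [0.3, 0.4, 0.1] tilt 0.61)
  return _methods._mean(a, axis=axis, dtype=dtype,
  ret = ret.dtype.type(ret / rcount)
```

```bash
M='python3 -m crank'
$M '[{"jaw":50,"dx":-0.42,"dy":0.95,"dz":0.1,"yaw":0},{"jaw":50,"dx":-0.84,"dy":1.9,"dz":0.2,"yaw":0},{"jaw":50,"dx":-1.26,"dy":2.85,"dz":0.3,"yaw":0},{"jaw":50,"dx":-1.68,"dy":3.8,"dz":0.4,"yaw":0},{"jaw":50,"dx":-1.86,"dy":4.25,"dz":0.5,"yaw":-1}]' >/dev/null
$M '[{"jaw":50,"dx":0,"dy":0,"dz":0,"yaw":-1.2},{"jaw":50,"dx":0,"dy":0,"dz":0,"yaw":-2.35},{"jaw":50,"dx":0,"dy":0,"dz":0,"yaw":-2.35},{"jaw":50,"dx":0,"dy":0,"dz":0,"yaw":-2.35},{"jaw":50,"dx":0,"dy":0,"dz":0,"yaw":-2.35}]' >/dev/null
python3 - <<'E'
from h import *
look([('tray1',3,9),('tray1',20,30)],'w5')
print(step(532,-166.2,10.5,8.1))
E
```

```text
tray1 0.61 [112.0, 78.0, 127.0, 154.0] [ 0.  0. nan] 0.0 [0. 0.] 0
tray1 0.61 [112.0, 78.0, 127.0, 154.0] [610.7  -3.3  29.5] -8.88 [136.5  91. ] 3426
tray1 0.59 [282.0, 175.0, 90.0, 178.0] [ 531.7 -165.9    6. ] 8.42 [172.6  84.7] 8866
tray1 0.59 [282.0, 175.0, 90.0, 178.0] [ 531.6 -165.7   25.9] 8.31 [123.8  73.6] 3573
dx 0.056 dy 0.031 dz 4.846 yaw -0.019  (tool x now 8.00, tcp [529.7, -165.3, 204.3], F [-0.1, 0.8, 0.2] tilt 0.02)
  return _methods._mean(a, axis=axis, dtype=dtype,
  ret = ret.dtype.type(ret / rcount)
```

```bash
M='python3 -m crank'
$M '[{"jaw":50,"dx":0.045,"dy":0.02,"dz":0.8,"yaw":-0.07},{"jaw":50,"dx":0.045,"dy":0.02,"dz":1.7,"yaw":-0.07},{"jaw":50,"dx":0.045,"dy":0.02,"dz":2.6,"yaw":-0.07},{"jaw":50,"dx":0.045,"dy":0.02,"dz":3.4,"yaw":-0.07},{"jaw":50,"dx":0.045,"dy":0.02,"dz":3.85,"yaw":-0.07}]' >/dev/null
$M '[{"jaw":50,"dx":0,"dy":0,"dz":0,"yaw":0},{"jaw":50,"dx":0,"dy":0,"dz":0,"yaw":0},{"jaw":50,"dx":0,"dy":0,"dz":0,"yaw":0},{"jaw":50,"dx":0,"dy":0,"dz":0,"yaw":0}]' >/dev/null
python3 - <<'E'
from h import *
print(step(531.65,-165.8,10.5,8.37))
E
```

```text
dx -0.028 dy -0.028 dz 1.047 yaw 0.008  (tool x now 8.41, tcp [532.8, -166.7, 52.4], F [-0.2, 0.3, -0.4] tilt 0.21)
```

```bash
M='python3 -m crank'
$M '[{"jaw":50,"dx":-0.02,"dy":-0.02,"dz":0.4,"yaw":0},{"jaw":50,"dx":-0.02,"dy":-0.02,"dz":0.8,"yaw":0},{"jaw":50,"dx":-0.02,"dy":-0.02,"dz":1.04,"yaw":0},{"jaw":50,"dx":-0.02,"dy":-0.02,"dz":1.04,"yaw":0},{"jaw":10,"dx":-0.02,"dy":-0.02,"dz":1.04,"yaw":0}]' >/dev/null
$M '[{"jaw":5,"dx":0,"dy":0,"dz":0,"yaw":0},{"jaw":5,"dx":0,"dy":0,"dz":0,"yaw":0},{"jaw":5,"dx":0,"dy":0,"dz":0,"yaw":0},{"jaw":5,"dx":0,"dy":0,"dz":0,"yaw":0},{"jaw":5,"dx":0,"dy":0,"dz":0,"yaw":0}]'
python3 - <<'E'
from h import *
print(step(531.65,-165.8,10.5,8.37))
E
$M '[{"jaw":5,"dx":0,"dy":0,"dz":-0.15,"yaw":0},{"jaw":5,"dx":0,"dy":0,"dz":-0.5,"yaw":0},{"jaw":5,"dx":0,"dy":0,"dz":-1,"yaw":0},{"jaw":5,"dx":0,"dy":0,"dz":-1.6,"yaw":0},{"jaw":5,"dx":0,"dy":0,"dz":-2.2,"yaw":0}]' >/dev/null
$M '[{"jaw":5,"dx":0,"dy":0,"dz":-0.6,"yaw":0},{"jaw":5,"dx":0,"dy":0,"dz":-1.2,"yaw":0},{"jaw":5,"dx":0,"dy":0,"dz":-1.8,"yaw":0},{"jaw":5,"dx":0,"dy":0,"dz":-2.2,"yaw":0},{"jaw":5,"dx":0,"dy":0,"dz":-2.4,"yaw":0}]'
python3 - <<'E'
from h import *
print(step(629.6,-9.1,195,-8.67))
E
```

```text
clock: 20.62
ee_pos: [531.5, -166.0, 10.2]
tcp_rot: [0.001, 0.997, 0.073, 0.001]
force: [-1.3, -0.6, 6.4]
gripper_width: 0.17
finger_force: 61.3
dx 0.005 dy -0.005 dz -0.007 yaw 0.010  (tool x now 8.42, tcp [531.5, -166.0, 10.2], F [-1.3, -0.6, 6.4] tilt 0.15)
clock: 21.45
ee_pos: [531.2, -165.7, 195.5]
tcp_rot: [0.001, 0.997, 0.073, 0.001]
force: [1.2, 0.5, -2.6]
gripper_width: 0.167
finger_force: 60.3
dx 3.007 dy -3.513 dz 0.015 yaw 3.419  (tool x now 8.43, tcp [531.2, -165.7, 195.5], F [1.2, 0.5, -2.6] tilt 0.20)
```

```bash
M='python3 -m crank'
$M '[{"jaw":5,"dx":0.13,"dy":-0.15,"dz":0,"yaw":0},{"jaw":5,"dx":0.4,"dy":-0.47,"dz":0,"yaw":0},{"jaw":5,"dx":0.8,"dy":-0.94,"dz":0,"yaw":0},{"jaw":5,"dx":1.2,"dy":-1.4,"dz":0,"yaw":0},{"jaw":5,"dx":1.65,"dy":-1.93,"dz":0,"yaw":0}]' >/dev/null
$M '[{"jaw":5,"dx":0.45,"dy":-0.53,"dz":0,"yaw":0},{"jaw":5,"dx":0.85,"dy":-1,"dz":0,"yaw":0.5},{"jaw":5,"dx":1.15,"dy":-1.35,"dz":0,"yaw":1.2},{"jaw":5,"dx":1.3,"dy":-1.52,"dz":0,"yaw":1.9},{"jaw":5,"dx":1.36,"dy":-1.58,"dz":0,"yaw":2.6}]' >/dev/null
$M '[{"jaw":5,"dx":0,"dy":0,"dz":0,"yaw":0.5},{"jaw":5,"dx":0,"dy":0,"dz":0,"yaw":0.82},{"jaw":5,"dx":0,"dy":0,"dz":0,"yaw":0.82},{"jaw":5,"dx":0,"dy":0,"dz":0,"yaw":0.82},{"jaw":5,"dx":0,"dy":0,"dz":0,"yaw":0.82}]' >/dev/null
$M '[{"jaw":5,"dx":0,"dy":0,"dz":0,"yaw":0},{"jaw":5,"dx":0,"dy":0,"dz":0,"yaw":0}]'
python3 - <<'E'
from h import *
print(step(629.6,-9.1,195,-8.67))
look([('tray1',150,220)],'w6')
E
```

```text
clock: 22.87
ee_pos: [629.1, -9.0, 192.7]
tcp_rot: [-0.0, 0.997, -0.076, -0.0]
force: [-0.5, -0.4, -2.9]
gripper_width: 0.169
finger_force: 60.3
dx 0.013 dy 0.000 dz -0.058 yaw 0.000  (tool x now -8.67, tcp [629.1, -9.0, 192.7], F [-0.5, -0.4, -2.9] tilt 0.02)
tray1 0.95 [281.0, 217.0, 211.0, 317.0] [644.7 -11.4 189. ] -8.58 [141.5  84.4] 46189
tray1 0.89 [38.0, 310.0, 76.0, 138.0] [ 0.  0. nan] 0.0 [0. 0.] 0
  return _methods._mean(a, axis=axis, dtype=dtype,
  ret = ret.dtype.type(ret / rcount)
```

```bash
M='python3 -m crank'
$M '[{"jaw":5,"dx":0.01,"dy":0,"dz":0.3,"yaw":0},{"jaw":5,"dx":0.01,"dy":0,"dz":0.6,"yaw":0},{"jaw":5,"dx":0.01,"dy":0,"dz":0.9,"yaw":0},{"jaw":5,"dx":0.01,"dy":0,"dz":1.2,"yaw":0},{"jaw":5,"dx":0.01,"dy":0,"dz":1.3,"yaw":0}]'
$M '[{"jaw":5,"dx":0,"dy":0,"dz":0,"yaw":0},{"jaw":5,"dx":0,"dy":0,"dz":0,"yaw":0},{"jaw":5,"dx":0,"dy":0,"dz":0,"yaw":0}]'
python3 - <<'E'
from h import *
print(step(629.6,-9.1,60.2,-8.67),get_obs()['torque'])
E
```

```text
clock: 23.38
ee_pos: [628.6, -9.1, 139.0]
tcp_rot: [-0.0, 0.997, -0.076, -0.001]
force: [-0.6, 0.3, -2.5]
gripper_width: 0.172
finger_force: 60.2
clock: 23.63
ee_pos: [630.1, -9.2, 141.8]
tcp_rot: [0.0, 0.997, -0.076, 0.001]
force: [-0.6, 0.1, -1.8]
gripper_width: 0.171
finger_force: 60.2
dx -0.016 dy -0.000 dz 2.041 yaw -0.002  (tool x now -8.68, tcp [630.1, -9.2, 141.8], F [-0.6, 0.1, -1.8] tilt 0.10) [0.00579296 0.03404344 0.00603516]
```

```bash
M='python3 -m crank'
$M '[{"jaw":5,"dx":-0.01,"dy":0,"dz":0.4,"yaw":0},{"jaw":5,"dx":-0.01,"dy":0,"dz":0.8,"yaw":0},{"jaw":5,"dx":-0.01,"dy":0,"dz":1.2,"yaw":0},{"jaw":5,"dx":-0.01,"dy":0,"dz":1.6,"yaw":0},{"jaw":5,"dx":-0.01,"dy":0,"dz":1.75,"yaw":0}]'
$M '[{"jaw":5,"dx":0,"dy":0,"dz":0.1,"yaw":0},{"jaw":5,"dx":0,"dy":0,"dz":0.2,"yaw":0},{"jaw":5,"dx":0,"dy":0,"dz":0.28,"yaw":0},{"jaw":5,"dx":0,"dy":0,"dz":0.31,"yaw":0},{"jaw":5,"dx":0,"dy":0,"dz":0.31,"yaw":0}]'
```

```text
clock: 24.05
ee_pos: [628.5, -9.0, 69.5]
tcp_rot: [-0.0, 0.997, -0.076, -0.001]
force: [-1.2, 0.2, -2.4]
gripper_width: 0.168
finger_force: 60.3
clock: 24.47
ee_pos: [630.0, -9.1, 60.3]
tcp_rot: [0.0, 0.997, -0.076, 0.001]
force: [-1.2, 0.3, 3.6]
gripper_width: 0.172
finger_force: 61.0
```

```bash
M='python3 -m crank'
$M '[{"jaw":45,"dx":-0.01,"dy":0,"dz":0,"yaw":0},{"jaw":45,"dx":-0.01,"dy":0,"dz":0,"yaw":0},{"jaw":45,"dx":-0.01,"dy":0,"dz":0,"yaw":0},{"jaw":45,"dx":-0.01,"dy":0,"dz":0,"yaw":0},{"jaw":45,"dx":-0.01,"dy":0,"dz":-0.3,"yaw":0}]' >/dev/null
$M '[{"jaw":50,"dx":0,"dy":0,"dz":-1,"yaw":0},{"jaw":50,"dx":0,"dy":0,"dz":-2,"yaw":0},{"jaw":50,"dx":0,"dy":0,"dz":-3,"yaw":0},{"jaw":50,"dx":0,"dy":0,"dz":-3.8,"yaw":0},{"jaw":50,"dx":0,"dy":0,"dz":-3.9,"yaw":0}]'
python3 - <<'E'
from h import *
look([('tray1',50,60),('tray1',70,80)],'w7')
print(step(522.5,297,210,8.1))
E
```

```text
clock: 25.3
ee_pos: [631.5, -9.3, 235.2]
tcp_rot: [0.0, 0.997, -0.076, 0.007]
force: [-0.3, -0.3, 0.5]
gripper_width: 0.583
finger_force: 0.0
tray1 0.9 [44.0, 289.0, 87.0, 121.0] [ 0.  0. nan] 0.0 [0. 0.] 0
tray1 0.9 [44.0, 289.0, 87.0, 121.0] [ 0.  0. nan] 0.0 [0. 0.] 0
tray1 0.8 [142.0, 403.0, 21.0, 34.0] [ 0.  0. nan] 0.0 [0. 0.] 0
tray1 0.8 [142.0, 403.0, 21.0, 34.0] [ 0.  0. nan] 0.0 [0. 0.] 0
tray1 0.77 [284.0, 184.0, 93.0, 186.0] [630.1  -9.1  56. ] -8.8 [172.7  84.5] 9416
tray1 0.77 [284.0, 184.0, 93.0, 186.0] [624.7  -8.2  75.9] -8.6 [134.9  74. ] 3945
dx -3.804 dy -7.160 dz 0.465 yaw -3.356  (tool x now -8.68, tcp [629.6, -9.1, 229.4], F [0.4, -0.8, -0.2] tilt 0.30)
  return _methods._mean(a, axis=axis, dtype=dtype,
  ret = ret.dtype.type(ret / rcount)
```

Tray 2 is seated, with its plate top at z = 56 mm. Now the left tray.

```bash
M='python3 -m crank'
$M '[{"jaw":50,"dx":-1.9,"dy":-3.58,"dz":0.2,"yaw":0},{"jaw":50,"dx":-1.9,"dy":-3.58,"dz":0.2,"yaw":0},{"jaw":50,"dx":-1.9,"dy":-3.58,"dz":0.2,"yaw":0},{"jaw":50,"dx":-1.9,"dy":-3.58,"dz":0.2,"yaw":0},{"jaw":50,"dx":-1.9,"dy":-3.58,"dz":0.2,"yaw":0}]' >/dev/null
$M '[{"jaw":50,"dx":-1.9,"dy":-3.58,"dz":0.2,"yaw":0},{"jaw":50,"dx":-1.9,"dy":-3.58,"dz":0.2,"yaw":0},{"jaw":50,"dx":-1.9,"dy":-3.58,"dz":0.2,"yaw":0},{"jaw":50,"dx":-1.9,"dy":-3.58,"dz":0.2,"yaw":0},{"jaw":50,"dx":-1.9,"dy":-3.58,"dz":0.2,"yaw":-1}]' >/dev/null
$M '[{"jaw":50,"dx":0,"dy":0,"dz":0,"yaw":-1.2},{"jaw":50,"dx":0,"dy":0,"dz":0,"yaw":-2.35},{"jaw":50,"dx":0,"dy":0,"dz":0,"yaw":-2.35},{"jaw":50,"dx":0,"dy":0,"dz":0,"yaw":-2.35},{"jaw":50,"dx":0,"dy":0,"dz":0,"yaw":-2.35}]' >/dev/null
python3 - <<'E'
from h import *
look([('tray1',3,9),('tray1',20,30)],'w8')
print(step(522.5,297,10.5,8.1))
E
```

```text
tray1 0.95 [278.0, 171.0, 96.0, 172.0] [521.6 300.5   6. ] 7.79 [172.5  84.7] 8650
tray1 0.95 [278.0, 171.0, 96.0, 172.0] [521.6 300.2  25.9] 7.9 [122.6  74.1] 3388
tray1 0.71 [310.0, 341.0, 86.0, 57.0] [326.5 233.2   5.9] -42.34 [113.2  36.7] 1498
tray1 0.71 [310.0, 341.0, 86.0, 57.0] [347.  202.3  25.3] -4.47 [52.5 21.7] 307
tray1 0.67 [549.0, 171.0, 17.0, 46.0] [ 0.  0. nan] 0.0 [0. 0.] 0
tray1 0.67 [549.0, 171.0, 17.0, 46.0] [570.7  34.1  28.7] -9.5 [40.3 20.6] 348
dx 0.023 dy -0.006 dz 4.989 yaw -0.034  (tool x now 7.93, tcp [521.8, 296.7, 210.1], F [0.5, -1.1, -0.4] tilt 0.05)
  return _methods._mean(a, axis=axis, dtype=dtype,
  ret = ret.dtype.type(ret / rcount)
```

View pics/w8.png

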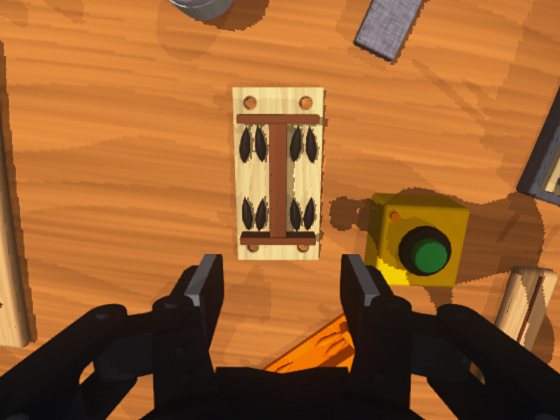

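This is the right tray at (278,171): plywood with black feathers. The orange look-alike is at (315,345) and the green button at (431,256).

```bash
M='python3 -m crank'
$M '[{"jaw":50,"dx":0.01,"dy":-0.09,"dz":0.8,"yaw":0},{"jaw":50,"dx":0.01,"dy":-0.09,"dz":1.7,"yaw":0},{"jaw":50,"dx":0.01,"dy":-0.09,"dz":2.6,"yaw":0},{"jaw":50,"dx":0.01,"dy":-0.09,"dz":3.4,"yaw":0},{"jaw":50,"dx":0.01,"dy":-0.09,"dz":4,"yaw":0}]' >/dev/null
$M '[{"jaw":50,"dx":0,"dy":0,"dz":0,"yaw":0},{"jaw":50,"dx":0,"dy":0,"dz":0,"yaw":0},{"jaw":50,"dx":0,"dy":0,"dz":0,"yaw":0},{"jaw":50,"dx":0,"dy":0,"dz":0,"yaw":0}]' >/dev/null
python3 - <<'E'
from h import *
print(step(521.6,300.35,10.5,7.85))
f=np.load('w8.npz'); P=cloud('wrist',f['d'],f['T']).reshape(-1,3); P=P[np.hypot(P[:,0]-487,P[:,1]-159)<60]
for lo,hi in [(64,74),(46,54)]: r=fit(P,lo,hi); print(np.round(r[0],1),r[1],r[2],r[3])
E
```

```text
dx -0.044 dy 0.018 dz 1.056 yaw 0.039  (tool x now 8.04, tcp [523.1, 301.2, 52.8], F [0.7, -0.3, -0.5] tilt 0.23)
[484.6 162.7  71.7] -75.84400653839111 (29.748018264770508, 29.293567657470703) 914
[485.1 162.6  49.8] -85.00317096710205 (79.95851135253906, 79.9437026977539) 4630
```

```bash
M='python3 -m crank'
$M '[{"jaw":50,"dx":-0.035,"dy":0.015,"dz":0.4,"yaw":0.03},{"jaw":50,"dx":-0.035,"dy":0.015,"dz":0.8,"yaw":0.03},{"jaw":50,"dx":-0.035,"dy":0.015,"dz":1.05,"yaw":0.03},{"jaw":50,"dx":-0.035,"dy":0.015,"dz":1.05,"yaw":0.03},{"jaw":10,"dx":-0.035,"dy":0.015,"dz":1.05,"yaw":0.03}]' >/dev/null
$M '[{"jaw":5,"dx":0,"dy":0,"dz":0,"yaw":0},{"jaw":5,"dx":0,"dy":0,"dz":0,"yaw":0},{"jaw":5,"dx":0,"dy":0,"dz":0,"yaw":0},{"jaw":5,"dx":0,"dy":0,"dz":0,"yaw":0},{"jaw":5,"dx":0,"dy":0,"dz":0,"yaw":0}]'
python3 - <<'E'
from h import *
print(step(521.6,300.35,10.5,7.85))
E
$M '[{"jaw":5,"dx":0,"dy":0,"dz":-0.15,"yaw":0},{"jaw":5,"dx":0,"dy":0,"dz":-0.5,"yaw":0},{"jaw":5,"dx":0,"dy":0,"dz":-1,"yaw":0},{"jaw":5,"dx":0,"dy":0,"dz":-1.6,"yaw":0},{"jaw":5,"dx":0,"dy":0,"dz":-2.2,"yaw":0}]' >/dev/null
$M '[{"jaw":5,"dx":0,"dy":0,"dz":-0.6,"yaw":0},{"jaw":5,"dx":0,"dy":0,"dz":-1.2,"yaw":0},{"jaw":5,"dx":0,"dy":0,"dz":-1.8,"yaw":0},{"jaw":5,"dx":0,"dy":0,"dz":-2.2,"yaw":0},{"jaw":5,"dx":0,"dy":0,"dz":-2.4,"yaw":0}]'
python3 - <<'E'
from h import *
print(step(629.6,-9.1,195,-8.67))
E
```

```text
clock: 28.33
ee_pos: [521.2, 300.4, 9.9]
tcp_rot: [-0.0, 0.998, 0.069, 0.001]
force: [0.3, -0.4, 6.3]
gripper_width: 0.167
finger_force: 62.0
dx 0.010 dy 0.001 dz -0.014 yaw 0.014  (tool x now 7.92, tcp [521.2, 300.4, 9.9], F [0.3, -0.4, 6.3] tilt 0.15)
clock: 29.17
ee_pos: [521.0, 300.2, 195.4]
tcp_rot: [-0.001, 0.998, 0.069, 0.002]
force: [0.2, -0.2, -1.5]
gripper_width: 0.169
finger_force: 61.0
dx 1.624 dy 8.033 dz 0.008 yaw 3.318  (tool x now 7.92, tcp [521.0, 300.2, 195.4], F [0.2, -0.2, -1.5] tilt 0.22)
```

```bash
M='python3 -m crank'
$M '[{"jaw":5,"dx":0.04,"dy":0.2,"dz":0,"yaw":0},{"jaw":5,"dx":0.12,"dy":0.6,"dz":0,"yaw":0},{"jaw":5,"dx":0.24,"dy":1.2,"dz":0,"yaw":0},{"jaw":5,"dx":0.38,"dy":1.9,"dz":0,"yaw":0},{"jaw":5,"dx":0.52,"dy":2.6,"dz":0,"yaw":0}]' >/dev/null
$M '[{"jaw":5,"dx":0.14,"dy":0.7,"dz":0,"yaw":0},{"jaw":5,"dx":0.28,"dy":1.4,"dz":0,"yaw":0},{"jaw":5,"dx":0.42,"dy":2.1,"dz":0,"yaw":0},{"jaw":5,"dx":0.56,"dy":2.8,"dz":0,"yaw":0},{"jaw":5,"dx":0.7,"dy":3.5,"dz":0,"yaw":0}]' >/dev/null
$M '[{"jaw":5,"dx":0.14,"dy":0.65,"dz":0,"yaw":0},{"jaw":5,"dx":0.26,"dy":1.2,"dz":0,"yaw":0.5},{"jaw":5,"dx":0.35,"dy":1.6,"dz":0,"yaw":1.2},{"jaw":5,"dx":0.39,"dy":1.85,"dz":0,"yaw":1.9},{"jaw":5,"dx":0.4,"dy":1.93,"dz":0,"yaw":2.6}]' >/dev/null
$M '[{"jaw":5,"dx":0,"dy":0,"dz":0,"yaw":0.5},{"jaw":5,"dx":0,"dy":0,"dz":0,"yaw":0.72},{"jaw":5,"dx":0,"dy":0,"dz":0,"yaw":0.72},{"jaw":5,"dx":0,"dy":0,"dz":0,"yaw":0.72},{"jaw":5,"dx":0,"dy":0,"dz":0,"yaw":0.72}]' >/dev/null
$M '[{"jaw":5,"dx":0,"dy":0,"dz":0,"yaw":0},{"jaw":5,"dx":0,"dy":0,"dz":0,"yaw":0}]'
python3 - <<'E' 2>/dev/null
from h import *
print(step(629.4,-9.1,195,-8.67))
look([('tray1',150,220)],'w9')
E
```

```text
clock: 31.0
ee_pos: [628.7, -9.1, 192.5]
tcp_rot: [0.0, 0.997, -0.075, -0.0]
force: [-0.0, 0.2, -1.7]
gripper_width: 0.169
finger_force: 60.9
dx 0.017 dy -0.003 dz -0.064 yaw 0.006  (tool x now -8.64, tcp [628.7, -9.1, 192.5], F [-0.0, 0.2, -1.7] tilt 0.01)
tray1 0.8 [282.0, 216.0, 221.0, 312.0] [644.4 -11.3 189.1] -8.93 [141.5  84.8] 46225
tray1 0.49 [282.0, 92.0, 113.0, 5.0] [ 0.  0. nan] 0.0 [0. 0.] 0
```

```bash
M='python3 -m crank'
$M '[{"jaw":5,"dx":0.015,"dy":0,"dz":0.3,"yaw":0},{"jaw":5,"dx":0.015,"dy":0,"dz":0.6,"yaw":0},{"jaw":5,"dx":0.015,"dy":0,"dz":0.9,"yaw":0},{"jaw":5,"dx":0.015,"dy":0,"dz":1.2,"yaw":0},{"jaw":5,"dx":0.015,"dy":0,"dz":1.3,"yaw":0}]' >/dev/null
$M '[{"jaw":5,"dx":0,"dy":0,"dz":0,"yaw":0},{"jaw":5,"dx":0,"dy":0,"dz":0,"yaw":0},{"jaw":5,"dx":0,"dy":0,"dz":0,"yaw":0}]'
python3 - <<'E'
from h import *
print(step(629.6,-9.1,85.9,-8.67),get_obs()['torque'])
E
```

```text
clock: 31.77
ee_pos: [629.9, -9.4, 141.4]
tcp_rot: [0.0, 0.997, -0.076, 0.001]
force: [0.1, 0.2, -1.7]
gripper_width: 0.169
finger_force: 61.0
dx -0.011 dy -0.007 dz 1.388 yaw -0.001  (tool x now -8.68, tcp [629.9, -9.4, 141.4], F [0.1, 0.2, -1.7] tilt 0.09) [ 0.04539308 -0.01523843 -0.06988646]
```

```bash
M='python3 -m crank'
$M '[{"jaw":5,"dx":-0.01,"dy":0,"dz":0.3,"yaw":0},{"jaw":5,"dx":-0.01,"dy":0,"dz":0.6,"yaw":0},{"jaw":5,"dx":-0.01,"dy":0,"dz":0.9,"yaw":0},{"jaw":5,"dx":-0.01,"dy":0,"dz":1.05,"yaw":0},{"jaw":5,"dx":-0.01,"dy":0,"dz":1.1,"yaw":0}]' >/dev/null
$M '[{"jaw":5,"dx":0,"dy":0,"dz":0.1,"yaw":0},{"jaw":5,"dx":0,"dy":0,"dz":0.2,"yaw":0},{"jaw":5,"dx":0,"dy":0,"dz":0.28,"yaw":0},{"jaw":5,"dx":0,"dy":0,"dz":0.31,"yaw":0},{"jaw":5,"dx":0,"dy":0,"dz":0.31,"yaw":0}]'
$M '[{"jaw":45,"dx":-0.01,"dy":0,"dz":0,"yaw":0},{"jaw":45,"dx":-0.01,"dy":0,"dz":0,"yaw":0},{"jaw":45,"dx":-0.01,"dy":0,"dz":0,"yaw":0},{"jaw":45,"dx":-0.01,"dy":0,"dz":0,"yaw":0},{"jaw":45,"dx":-0.01,"dy":0,"dz":-0.3,"yaw":0}]' >/dev/null
$M '[{"jaw":50,"dx":0,"dy":0,"dz":-1,"yaw":0},{"jaw":50,"dx":0,"dy":0,"dz":-2,"yaw":0},{"jaw":50,"dx":0,"dy":0,"dz":-3,"yaw":0},{"jaw":50,"dx":0,"dy":0,"dz":-3.3,"yaw":0},{"jaw":50,"dx":0,"dy":0,"dz":-3.3,"yaw":0}]'
python3 - <<'E' 2>/dev/null
from h import *
look([('tray1',76,86),('tray1',96,110)],'w10')
print(step(479.2,-426.4,210,-4.5))
im,d=capture('scene'); cv2.imwrite('pics/scene1.png',im)
E
```

```text
clock: 32.6
ee_pos: [629.4, -9.4, 85.9]
tcp_rot: [0.0, 0.997, -0.076, 0.001]
force: [-3.7, -0.3, 6.4]
gripper_width: 0.172
finger_force: 62.1
clock: 33.43
ee_pos: [630.6, -9.5, 234.2]
tcp_rot: [0.0, 0.997, -0.076, 0.005]
force: [-0.1, -0.5, 0.0]
gripper_width: 0.587
finger_force: 0.0
tray1 0.95 [140.0, 402.0, 23.0, 37.0] [ 0.  0. nan] 0.0 [0. 0.] 0
tray1 0.95 [140.0, 402.0, 23.0, 37.0] [ 0.  0. nan] 0.0 [0. 0.] 0
tray1 0.68 [281.0, 188.0, 107.0, 199.0] [629.4  -9.4  82. ] -8.66 [172.7  85. ] 11145
tray1 0.68 [281.0, 188.0, 107.0, 199.0] [625.5  -8.5 101.9] -9.02 [132.3  74. ] 4648
dx -2.117 dy 10.873 dz 0.468 yaw -0.835  (tool x now -8.68, tcp [628.5, -9.2, 228.7], F [0.7, 0.4, -0.3] tilt 0.06)
```

View pics/scene1.png

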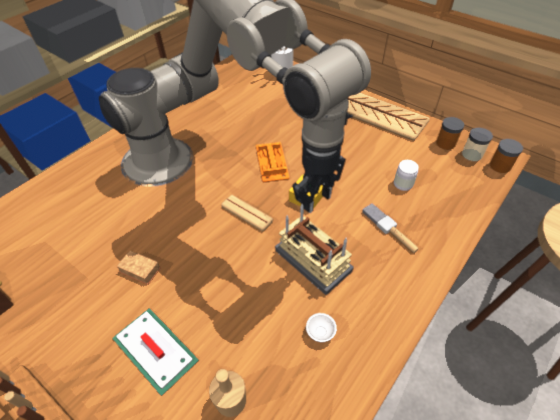

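Three trays are stacked at (315,250), no other plywood tray is in sight, and the cover is on the mat at (155,348). Fetching the cover.

```bash
M='python3 -m crank'
$M '[{"jaw":50,"dx":-0.71,"dy":3.62,"dz":0.15,"yaw":0},{"jaw":50,"dx":-0.71,"dy":3.62,"dz":0.15,"yaw":0},{"jaw":50,"dx":-0.71,"dy":3.62,"dz":0.15,"yaw":0},{"jaw":50,"dx":-0.71,"dy":3.62,"dz":0.15,"yaw":0},{"jaw":50,"dx":-0.71,"dy":3.62,"dz":0.15,"yaw":0}]' >/dev/null
$M '[{"jaw":50,"dx":-0.71,"dy":3.62,"dz":0.15,"yaw":0},{"jaw":50,"dx":-0.71,"dy":3.62,"dz":0.15,"yaw":0},{"jaw":50,"dx":-0.71,"dy":3.62,"dz":0.15,"yaw":0},{"jaw":50,"dx":-0.71,"dy":3.62,"dz":0.15,"yaw":0},{"jaw":50,"dx":-0.71,"dy":3.62,"dz":0.15,"yaw":0}]' >/dev/null
$M '[{"jaw":50,"dx":-0.71,"dy":3.62,"dz":0.15,"yaw":0},{"jaw":50,"dx":-0.71,"dy":3.62,"dz":0.15,"yaw":0},{"jaw":50,"dx":-0.71,"dy":3.62,"dz":0.15,"yaw":0},{"jaw":50,"dx":-0.71,"dy":3.62,"dz":0.15,"yaw":-0.84},{"jaw":50,"dx":-0.71,"dy":3.62,"dz":0.15,"yaw":-0.84}]' >/dev/null
$M '[{"jaw":50,"dx":0,"dy":0,"dz":0,"yaw":0},{"jaw":50,"dx":0,"dy":0,"dz":0,"yaw":0},{"jaw":50,"dx":0,"dy":0,"dz":0,"yaw":0},{"jaw":50,"dx":0,"dy":0,"dz":0,"yaw":0}]' >/dev/null
python3 - <<'E' 2>/dev/null
from h import *
look([('cover',6,14),('cover',22,35)],'w11')
print(step(479.2,-426.4,14.5,-4.5))
E
```

```text
cover 0.73 [284.0, 177.0, 96.0, 178.0] [ 479.1 -426.3   10. ] -4.7 [172.6  84.6] 13225
cover 0.73 [284.0, 177.0, 96.0, 178.0] [ 479.6 -426.7   29.9] -4.58 [69.6 15.5] 1290
dx -0.005 dy 0.043 dz 4.896 yaw 0.020  (tool x now -4.40, tcp [479.5, -424.7, 210.4], F [0.7, 0.4, 0.3] tilt 0.01)
```

```bash
M='python3 -m crank'
$M '[{"jaw":50,"dx":0,"dy":0.04,"dz":0.8,"yaw":0.06},{"jaw":50,"dx":0,"dy":0.04,"dz":1.7,"yaw":0.06},{"jaw":50,"dx":0,"dy":0.04,"dz":2.6,"yaw":0.06},{"jaw":50,"dx":0,"dy":0.04,"dz":3.4,"yaw":0.06},{"jaw":50,"dx":0,"dy":0.04,"dz":3.9,"yaw":0.06}]' >/dev/null
$M '[{"jaw":50,"dx":0,"dy":0,"dz":0,"yaw":0},{"jaw":50,"dx":0,"dy":0,"dz":0,"yaw":0},{"jaw":50,"dx":0,"dy":0,"dz":0,"yaw":0},{"jaw":50,"dx":0,"dy":0,"dz":0,"yaw":0}]' >/dev/null
python3 - <<'E'
from h import *
print(step(479.2,-426.4,14.5,-4.7))
E
```

```text
dx -0.022 dy -0.052 dz 1.052 yaw -0.014  (tool x now -4.77, tcp [479.8, -428.4, 56.6], F [-0.3, -0.2, -0.2] tilt 0.25)
```

```bash
M='python3 -m crank'
$M '[{"jaw":50,"dx":-0.015,"dy":-0.035,"dz":0.4,"yaw":0},{"jaw":50,"dx":-0.015,"dy":-0.035,"dz":0.8,"yaw":0},{"jaw":50,"dx":-0.015,"dy":-0.035,"dz":1.05,"yaw":0},{"jaw":50,"dx":-0.015,"dy":-0.035,"dz":1.05,"yaw":0},{"jaw":10,"dx":-0.015,"dy":-0.035,"dz":1.05,"yaw":0}]' >/dev/null
$M '[{"jaw":5,"dx":0,"dy":0,"dz":0,"yaw":0},{"jaw":5,"dx":0,"dy":0,"dz":0,"yaw":0},{"jaw":5,"dx":0,"dy":0,"dz":0,"yaw":0},{"jaw":5,"dx":0,"dy":0,"dz":0,"yaw":0},{"jaw":5,"dx":0,"dy":0,"dz":0,"yaw":0}]'
python3 - <<'E'
from h import *
print(step(479.2,-426.4,14.5,-4.7))
E
$M '[{"jaw":5,"dx":0,"dy":0,"dz":-0.15,"yaw":0},{"jaw":5,"dx":0,"dy":0,"dz":-0.5,"yaw":0},{"jaw":5,"dx":0,"dy":0,"dz":-1,"yaw":0},{"jaw":5,"dx":0,"dy":0,"dz":-1.6,"yaw":0},{"jaw":5,"dx":0,"dy":0,"dz":-2.2,"yaw":0}]' >/dev/null
$M '[{"jaw":5,"dx":0,"dy":0,"dz":-0.6,"yaw":0},{"jaw":5,"dx":0,"dy":0,"dz":-1.2,"yaw":0},{"jaw":5,"dx":0,"dy":0,"dz":-1.8,"yaw":0},{"jaw":5,"dx":0,"dy":0,"dz":-2.2,"yaw":0},{"jaw":5,"dx":0,"dy":0,"dz":-2.4,"yaw":0}]'
python3 - <<'E'
from h import *
print(step(629.6,-9.1,199,-8.67))
E
```

```text
clock: 36.85
ee_pos: [478.8, -426.7, 13.7]
tcp_rot: [0.001, 0.999, -0.042, 0.001]
force: [-0.4, 0.6, 5.6]
gripper_width: 0.169
finger_force: 62.4
dx 0.009 dy -0.008 dz -0.021 yaw -0.017  (tool x now -4.78, tcp [478.8, -426.7, 13.7], F [-0.4, 0.6, 5.6] tilt 0.15)
clock: 37.68
ee_pos: [478.6, -426.5, 199.0]
tcp_rot: [0.001, 0.999, -0.042, 0.001]
force: [0.0, 0.0, -1.7]
gripper_width: 0.167
finger_force: 61.4
dx 2.892 dy -10.713 dz -0.021 yaw 0.778  (tool x now -4.78, tcp [478.6, -426.5, 199.0], F [0.0, 0.0, -1.7] tilt 0.21)
```

```bash
M='python3 -m crank'
$M '[{"jaw":5,"dx":0.05,"dy":-0.2,"dz":0,"yaw":0},{"jaw":5,"dx":0.2,"dy":-0.74,"dz":0,"yaw":0},{"jaw":5,"dx":0.42,"dy":-1.55,"dz":0,"yaw":0},{"jaw":5,"dx":0.64,"dy":-2.37,"dz":0,"yaw":0},{"jaw":5,"dx":0.86,"dy":-3.18,"dz":0,"yaw":0}]' >/dev/null
$M '[{"jaw":5,"dx":0.22,"dy":-0.81,"dz":0,"yaw":0},{"jaw":5,"dx":0.44,"dy":-1.63,"dz":0,"yaw":0},{"jaw":5,"dx":0.66,"dy":-2.44,"dz":0,"yaw":0},{"jaw":5,"dx":0.88,"dy":-3.26,"dz":0,"yaw":0},{"jaw":5,"dx":1.1,"dy":-4.07,"dz":0,"yaw":0}]' >/dev/null
$M '[{"jaw":5,"dx":0.22,"dy":-0.81,"dz":0,"yaw":0},{"jaw":5,"dx":0.44,"dy":-1.63,"dz":0,"yaw":0},{"jaw":5,"dx":0.66,"dy":-2.44,"dz":0,"yaw":0},{"jaw":5,"dx":0.83,"dy":-3.07,"dz":0,"yaw":0},{"jaw":5,"dx":0.93,"dy":-3.46,"dz":0,"yaw":0.4}]' >/dev/null
$M '[{"jaw":5,"dx":0,"dy":0,"dz":0,"yaw":0.38},{"jaw":5,"dx":0,"dy":0,"dz":0,"yaw":0.38},{"jaw":5,"dx":0,"dy":0,"dz":0,"yaw":0.38},{"jaw":5,"dx":0,"dy":0,"dz":0,"yaw":0.38},{"jaw":5,"dx":0,"dy":0,"dz":0,"yaw":0.38}]' >/dev/null
python3 - <<'E' 2>/dev/null
from h import *
print(step(629.4,-9.1,195,-8.67))
look([('cover',150,220)],'w12')
E
```

```text
dx 0.017 dy -0.007 dz 0.015 yaw -0.006  (tool x now -8.70, tcp [628.7, -9.3, 195.6], F [0.8, 0.5, -2.8] tilt 0.06)
cover 0.57 [281.0, 218.0, 219.0, 317.0] [642.7 -11.4 191.9] -8.66 [144.6  84.5] 46698
```

View pics/w12.png

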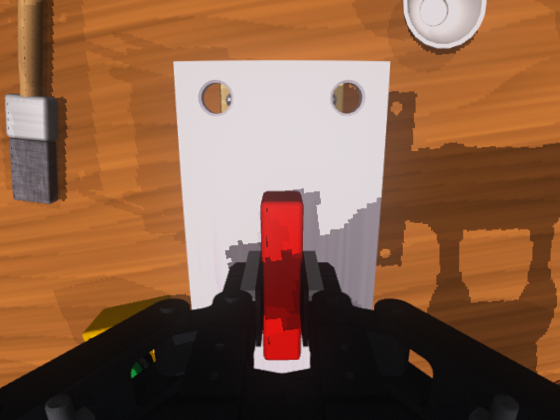

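The cover hangs square, with its holes at (216,97) and (347,97), the same as with the trays.

```bash
M='python3 -m crank'
$M '[{"jaw":5,"dx":0.02,"dy":0,"dz":0.3,"yaw":0},{"jaw":5,"dx":0.02,"dy":0,"dz":0.6,"yaw":0},{"jaw":5,"dx":0.02,"dy":0,"dz":0.9,"yaw":0},{"jaw":5,"dx":0.02,"dy":0,"dz":1.2,"yaw":0},{"jaw":5,"dx":0.02,"dy":0,"dz":1.35,"yaw":0}]' >/dev/null
$M '[{"jaw":5,"dx":0,"dy":0,"dz":0,"yaw":0},{"jaw":5,"dx":0,"dy":0,"dz":0,"yaw":0},{"jaw":5,"dx":0,"dy":0,"dz":0,"yaw":0}]'
python3 - <<'E'
from h import *
print(step(629.4,-9.1,111.7,-8.67),get_obs()['torque'])
E
```

```text
clock: 40.12
ee_pos: [630.4, -9.0, 143.0]
tcp_rot: [0.0, 0.997, -0.076, 0.001]
force: [0.7, -0.1, -2.7]
gripper_width: 0.169
finger_force: 61.3
dx -0.025 dy 0.006 dz 0.782 yaw -0.004  (tool x now -8.69, tcp [630.4, -9.0, 143.0], F [0.7, -0.1, -2.7] tilt 0.09) [-0.03844608 -0.01851138 -0.03464053]
```

```bash
M='python3 -m crank'
$M '[{"jaw":5,"dx":-0.02,"dy":0,"dz":0.2,"yaw":0},{"jaw":5,"dx":-0.02,"dy":0,"dz":0.4,"yaw":0},{"jaw":5,"dx":-0.02,"dy":0,"dz":0.6,"yaw":0},{"jaw":5,"dx":-0.02,"dy":0,"dz":0.75,"yaw":0},{"jaw":5,"dx":-0.02,"dy":0,"dz":0.79,"yaw":0}]' >/dev/null
$M '[{"jaw":5,"dx":0,"dy":0,"dz":0,"yaw":0},{"jaw":5,"dx":0,"dy":0,"dz":0,"yaw":0},{"jaw":5,"dx":0,"dy":0,"dz":0,"yaw":0}]'
python3 - <<'E'
from h import *
print(step(629.4,-9.1,111.7,-8.67),get_obs()['torque'])
E
```

```text
clock: 40.78
ee_pos: [628.6, -8.6, 111.7]
tcp_rot: [0.0, 0.997, -0.076, -0.0]
force: [-5.6, 0.6, 10.5]
gripper_width: 0.167
finger_force: 62.8
dx 0.021 dy 0.009 dz -0.001 yaw 0.000  (tool x now -8.67, tcp [628.6, -8.6, 111.7], F [-5.6, 0.6, 10.5] tilt 0.02) [ 0.09520149  0.93526816 -0.04173955]
```

```bash
M='python3 -m crank'
$M '[{"jaw":45,"dx":0,"dy":0,"dz":0,"yaw":0},{"jaw":45,"dx":0,"dy":0,"dz":0,"yaw":0},{"jaw":45,"dx":0,"dy":0,"dz":0,"yaw":0},{"jaw":45,"dx":0,"dy":0,"dz":0,"yaw":0},{"jaw":45,"dx":0,"dy":0,"dz":-0.3,"yaw":0}]' >/dev/null
$M '[{"jaw":50,"dx":0,"dy":0,"dz":-1,"yaw":0},{"jaw":50,"dx":0,"dy":0,"dz":-2,"yaw":0},{"jaw":50,"dx":0,"dy":0,"dz":-2.6,"yaw":0},{"jaw":50,"dx":0,"dy":0,"dz":-2.6,"yaw":0},{"jaw":50,"dx":0,"dy":0,"dz":-2.6,"yaw":0}]'
python3 - <<'E' 2>/dev/null
from h import *
P=look([('cover',102,112),('cover',122,136)],'w13')
for m in masks_of('cover','wrist')[:1]:
    Q=P[m['pixels']]; Q=Q[(Q[:,2]>100)&(Q[:,2]<114)]; A=np.c_[Q[:,:2]-[629.5,-9],np.ones(len(Q))]; print('plane',np.linalg.lstsq(A,Q[:,2],rcond=None)[0].round(4))
print(step(484.8,162.7,130,None))
E
```

```text
clock: 41.62
ee_pos: [629.8, -8.8, 228.0]
tcp_rot: [0.0, 0.997, -0.076, 0.002]
force: [-0.2, 0.2, -0.2]
gripper_width: 0.582
finger_force: 0.0
cover 0.77 [282.0, 192.0, 121.0, 223.0] [628.5  -8.5 108. ] -8.58 [172.8  84.7] 21186
cover 0.77 [282.0, 192.0, 121.0, 223.0] [611.1  -7.4 127.8] -9.69 [106.5  59.8] 2151
plane [3.00000e-04 2.00000e-04 1.07954e+02]
dx -4.187 dy -3.693 dz 2.380 yaw 0.000  (tool x now -8.68, tcp [628.4, -8.6, 224.7], F [0.1, 0.0, -0.6] tilt 0.18)
```

The cover is level, with its top at z = 108.0 mm as it should be. Now the button.

```bash
M='python3 -m crank'
$M '[{"jaw":0,"dx":-2.1,"dy":-1.85,"dz":0,"yaw":0},{"jaw":0,"dx":-2.1,"dy":-1.85,"dz":0,"yaw":0},{"jaw":0,"dx":-2.1,"dy":-1.85,"dz":0,"yaw":0},{"jaw":0,"dx":-2.1,"dy":-1.85,"dz":0,"yaw":0},{"jaw":0,"dx":-2.1,"dy":-1.85,"dz":0,"yaw":0}]' >/dev/null
$M '[{"jaw":0,"dx":-2.09,"dy":-1.84,"dz":0,"yaw":0},{"jaw":0,"dx":-2.09,"dy":-1.84,"dz":0,"yaw":0},{"jaw":0,"dx":-2.09,"dy":-1.84,"dz":1,"yaw":0},{"jaw":0,"dx":-2.09,"dy":-1.84,"dz":2,"yaw":0},{"jaw":0,"dx":-2.09,"dy":-1.84,"dz":2.4,"yaw":0}]' >/dev/null
$M '[{"jaw":0,"dx":0,"dy":0,"dz":0,"yaw":0},{"jaw":0,"dx":0,"dy":0,"dz":0,"yaw":0},{"jaw":0,"dx":0,"dy":0,"dz":0,"yaw":0},{"jaw":0,"dx":0,"dy":0,"dz":0,"yaw":0}]'
python3 - <<'E' 2>/dev/null
from h import *
P=look([('start_top',64,75),('switchbox',46,54)],'w14')
print(step(484.7,162.7,72,None))
E
```

```text
clock: 42.93
ee_pos: [487.4, 162.1, 132.0]
tcp_rot: [-0.0, 0.997, -0.076, 0.002]
force: [-1.0, -0.1, 1.0]
gripper_width: -0.0
finger_force: 0.0
start_top 0.88 [282.0, 227.0, 48.0, 44.0] [485.6 161.5  71.8] 78.26 [29.3 27.6] 1828
switchbox 0.94 [281.0, 210.0, 144.0, 139.0] [485.  161.8  49.9] -84.75 [80.1 79.5] 8531
dx -0.053 dy -0.002 dz 1.491 yaw 0.000  (tool x now -8.72, tcp [486.6, 162.3, 131.7], F [0.1, -0.8, 0.3] tilt 0.14)
```

View pics/w14.png

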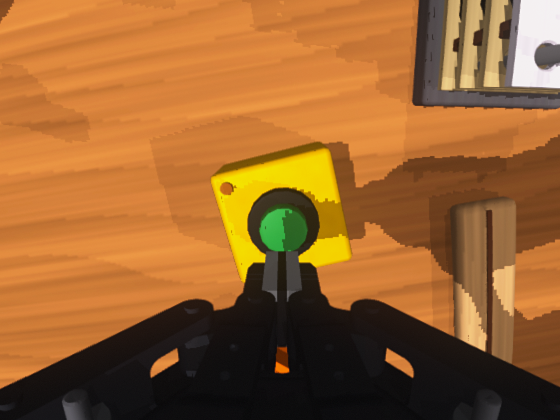

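The shut fingers are over the green button at (283,228), whose top measures 71.8 mm. The lamp at (227,188) is off.

```bash
M='python3 -m crank'
$M '[{"jaw":0,"dx":-0.035,"dy":0,"dz":0.5,"yaw":0},{"jaw":0,"dx":-0.035,"dy":0,"dz":1,"yaw":0},{"jaw":0,"dx":-0.035,"dy":0,"dz":1.3,"yaw":0},{"jaw":0,"dx":-0.035,"dy":0,"dz":1.3,"yaw":0},{"jaw":0,"dx":-0.035,"dy":0,"dz":1.3,"yaw":0}]'
$M '[{"jaw":0,"dx":0,"dy":0,"dz":0.1,"yaw":0},{"jaw":0,"dx":0,"dy":0,"dz":0.2,"yaw":0},{"jaw":0,"dx":0,"dy":0,"dz":0.3,"yaw":0},{"jaw":0,"dx":0,"dy":0,"dz":0.3,"yaw":0},{"jaw":0,"dx":0,"dy":0,"dz":0.3,"yaw":0}]'
```

```text
clock: 43.5
ee_pos: [484.4, 162.6, 78.8]
tcp_rot: [0.0, 0.997, -0.076, -0.0]
force: [0.1, 0.9, 0.8]
gripper_width: 0.002
finger_force: 0.0
clock: 43.92
ee_pos: [485.2, 162.8, 67.1]
tcp_rot: [-0.0, 0.997, -0.076, 0.001]
force: [1.2, 0.5, 4.7]
gripper_width: -0.003
finger_force: 2.1
```

```bash
M='python3 -m crank'
$M '[{"jaw":0,"dx":0,"dy":0,"dz":0.04,"yaw":0},{"jaw":0,"dx":0,"dy":0,"dz":0.06,"yaw":0},{"jaw":0,"dx":0,"dy":0,"dz":0.06,"yaw":0},{"jaw":0,"dx":0,"dy":0,"dz":0.06,"yaw":0}]'
$M '[{"jaw":0,"dx":0,"dy":0,"dz":0.02,"yaw":0},{"jaw":0,"dx":0,"dy":0,"dz":0.02,"yaw":0},{"jaw":0,"dx":0,"dy":0,"dz":0.02,"yaw":0}]'
```

```text
clock: 44.25
ee_pos: [485.3, 162.9, 65.9]
tcp_rot: [-0.0, 0.997, -0.076, 0.002]
force: [-1.3, -0.2, 15.3]
gripper_width: 0.002
finger_force: 7.9
clock: 44.5
ee_pos: [485.3, 162.9, 65.7]
tcp_rot: [-0.0, 0.997, -0.076, 0.002]
force: [-4.1, -1.7, 21.3]
gripper_width: 0.001
finger_force: 11.2
```

Hard stop reached (21 N, about 6 mm of travel). Letting go, retreating and checking.

```bash
M='python3 -m crank'
$M '[{"jaw":0,"dx":0,"dy":0,"dz":-0.3,"yaw":0},{"jaw":0,"dx":0,"dy":0,"dz":-1,"yaw":0},{"jaw":0,"dx":0,"dy":0,"dz":-2,"yaw":0},{"jaw":0,"dx":0,"dy":0,"dz":-3,"yaw":0},{"jaw":0,"dx":0,"dy":0,"dz":-3,"yaw":0}]' >/dev/null
$M '[{"jaw":0,"dx":0,"dy":0,"dz":0,"yaw":0},{"jaw":0,"dx":0,"dy":0,"dz":0,"yaw":0},{"jaw":0,"dx":0,"dy":0,"dz":0,"yaw":0},{"jaw":0,"dx":0,"dy":0,"dz":0,"yaw":0}]'
python3 - <<'E' 2>/dev/null
from h import *
look([('start_top',60,76)],'w15')
im,d=capture('scene'); cv2.imwrite('pics/scene2.png',im)
w=cv2.imread('pics/w15.png'); cv2.imwrite('pics/end.png',np.hstack([im[100:400,60:460],w[0:300,120:520]]))
E
```

```text
clock: 45.25
ee_pos: [483.3, 162.5, 181.6]
tcp_rot: [0.001, 0.997, -0.076, -0.002]
force: [-1.2, 0.7, 0.5]
gripper_width: 0.002
finger_force: 0.0
start_top 0.91 [281.0, 201.0, 38.0, 39.0] [485.  161.8  71.7] -83.29 [29.1 28.9] 1266
start_top 0.65 [453.0, 254.0, 62.0, 157.0] [ 0.  0. nan] 0.0 [0. 0.] 0
```

View pics/end.png

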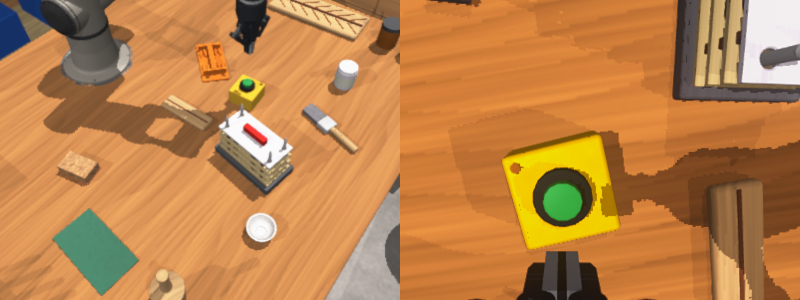

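```bash
python3 - <<'E'
import cv2
a=cv2.imread('pics/w14.png');b=cv2.imread('pics/w15.png');c=cv2.imread('pics/w8.png')
print(a[185:192,224:231].mean((0,1)),b[165:172,232:239].mean((0,1)),c[212:219,391:398].mean((0,1)))
E
```

```text
[ 23.         101.85714286 192.40816327] [ 24.2244898  101.53061224 190.71428571] [  8.73469388  73.95918367 153.02040816]
```

```bash
python3 -c "
from rig import *
print(hand_in())"
```

```text
the job is handed in; nothing more can be done
None
```

The job is handed in: all three trays found are stacked fully down on the posts with the cover level on top, and the button was then pushed to its stop (about 6 mm, 21 N) and released; the amber lamp looked the same before and after.

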